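Lock a stop screw's adjusting nut with its jam nut

ROBOT

A 6-joint arm with a two-finger parallel gripper is mounted at the origin on the work surface. World frame = base frame: x ahead of the robot, y to its left, z up, the work surface at z = 0. Lengths are in mm, angles in rad, forces in N, time in s.
With the tool pointing down it reaches from about 350 to 975 mm from the base axis. Payload 7.1 kg.
Tool frame: the origin (TCP) lies at the very end of the fingers, on their centre line; the grasp point (between the pads) lies 19 mm behind it; y points along the fingers, x is the direction in which the jaws open and shut, and the axes are right-handed (so a half turn about y gives the same grasp; the last joint's range is limited). The gripper opens to 88 mm and grips with 3 to 60 N. Pads are 20 mm wide; open, the fingers measure 115 mm over their backs; the gripper's body (75 mm by 178 mm) begins 61 mm behind the grasp point.
Start: joints at [1.227, 0.423, 1.63, -0, 1.089, -0.019], TCP at [199.418, 592.315, 222.675] pointing down, gripper open.
Joint ranges: [-3, 3], [-0.9, 2.11], [0.09, 2.58], [-1.31, 4.45], [0.11, 2.69], [-2.54, 2.54]. Speed limits (rad/s): [2.39, 2.39, 3.01, 3.14, 3.14, 3.14].

INTERFACE

Orientations are given as a rotation vector (axis times angle).
In Python, from workcell import ctrl gives the robot as it stands. The module is installed in compiled form; this text tells all that it offers.
- The arm moves only by the tool jog_arm, never from a script. Its argument "steps" is a list of rows, each an object with "turn": the turn, a rotation vector about the world's x, y, z scaled (see below), a list of three; "dp": the shift along the world's x, y, z scaled (see below), a list of three; "claw": the opening, from 0 (shut) to 1 (fully open). In form: [{"turn": [wx, wy, wz], "dp": [x, y, z], "claw": claw}, ...]. A call has 1 to 12 rows; each row is the pose to reach, as a shift and turn from the pose measured when the call began, turning the shorter way round; what a row does not reach only later rows make up. The controller multiplies each number of a shift by 80 mm and each number of a turn by pi rad. A row lasts 1/12 s, in which the tool goes at most 41.7 mm and 7.16 degrees, less where a joint would pass 70% of its speed; a pose out of reach is approached as far as the arm can. A call with a number of a shift or a turn outside -1 to 1 is refused whole. A call with a gripper value outside its range is refused whole. The fingers move at their own pace and stop on an object; the grip force is fixed at half the most. Time passes only in rows, so rows that repeat a pose let the fingers close. It gives the time, the measured TCP pose, the force and the opening at its end, in the units of the state.
- ctrl.get_obs(): the state, without advancing time (a new reading comes with each control period).
- ctrl.get_image(name): name is "scene" or "top" or "wrist"; returns a dict with "img" (384x512x3 uint8, red, green, blue), "range_z" (384x512 float32, mm along the optical axis (not along the pixel's ray), 0 where there is no reading), "fovy" (degrees; the focal length in pixels is half the picture's height over the tangent of half this angle, whatever the lens; pixels are square), "cx", "cy" (the principal point, pixels), "camera_from_world" (4x4, takes a point from world to camera coordinates); the wrist camera has in their place "hand_eye" (4x4, takes a point from camera to tool coordinates, whose origin is the TCP and whose axes are the tool frame's). Camera axes: x right, y down, z forward; pixel columns grow to the right and rows downward; lengths in mm; the calibration is good to about 2 mm. The wrist camera is an equidistant fisheye: a pixel r from the principal point sees the ray r / f radians off the axis. A picture is of the moment at which its call begins: read the wrist's pose just before it.
- ctrl.close_job(): hands the job in, once; it reports no verdict.
The state is a dict: "t": time; "qpos": joint angles; "qvel": joint speeds; "joint_torque": joint torques, N m; "ee_pos": TCP position; "orientation": TCP orientation; "ft_force": force on the tool from outside, world axes, zero at the start; "moment": the same for the moment, N m; "width": finger opening in mm.
Only numpy, scipy, OpenCV 4.12 (cv2) and the standard library are available. Lean on these libraries where they do the work, as an engineer would, in place of code of your own. Each camera call takes 0.05 s, during which the arm holds its last target.

TASK

The stop screw's adjusting nut (the big lower hexagon) is set, and its jam nut above it is still loose. Drop the open-ended spanner onto the lower nut with its handle between the two brace pins and let go, so that it keeps that nut from turning; then put the ring spanner on the jam nut and swing it clockwise (seen from above) until it goes past the point where it bites and is firmly tight, pulling with about 0.8 N m (8 N at 100 mm from the screw) for half a second and never as much as 1.5 N m. Leave both spanners on their nuts and the other things on the bench alone.

Things in the scene. Friction and masses are not known exactly. Their poses are not given: they have to be found in the camera images.
- lower_nut (a point): Middle of the adjusting nut: steel hexagon 41 mm across flats, 20 mm tall, the top 4 mm a cone, on a fixed green plate (235 x 90 mm, top 20 mm above the bench). The point is on the vertical screw axis, 30 mm above the bench; x points along the plate to the brace pins and through a corner of the hexagon (flats face +y and -y); z up. Unless held it turns at 0.12 N m; it must stay as set.
- jam_nut (a point): Middle of the jam nut: dark steel hexagon 30 mm across flats, 16 mm tall, the top 4 mm of it a cone 30 to 25 mm wide, on the same axis on top of the lower nut; underside 40 mm, point 48 mm above the bench. x passes through a corner (the same every 60 degrees), z up. The bare screw through it, 20 mm thick, ends 75 mm above the bench.
- adjuster (a joint): How far the lower nut has turned, rad, clockwise from above positive; it starts at 0.
- run (a joint): How far the jam nut has been run down on the lower nut, rad, clockwise from above positive; it starts loose at 0.1 to 0.5 and is against the lower nut at 0.6 (it then stays at 0.6 however hard it is tightened).
- brace: Two upright steel pins 12 mm thick and 30 mm tall on the plate, 150 mm from the screw axis, their centres 19 mm either side of the lower nut's x axis, so that 26 mm is free between them. The origin is midway between their feet, 20 mm above the bench; axes as the lower nut's.
- brace_mid (a point): Midway between the brace pins, half-way up (35 mm above the bench).
- jaws (a point): Centre of the open spanner's jaws, where the nut's axis goes, 7 mm above its underside. Plain steel, 196 mm long, about 0.38 kg; x points along the handle, z up. The jaws are 42.6 mm apart (across y), 14 mm thick, 69 mm wide outside, reach 16 mm behind the point, open to -x, their root 24 mm ahead. Fitted, the spanner lies on the plate, underside 20 mm above the bench.
- open_grip (a point): Grip of the open spanner: the handle's bar, 18 mm wide, 20 mm tall, from 60 to 180 mm along x from the jaws' centre; the point is on its middle line, 100 mm from the jaws' centre, 10 mm above the underside. Axes as the jaws'.
- ring (a point): Centre of the ring spanner's six-sided hole, 9 mm above its underside. Plain steel, about 0.34 kg, ring about 50 mm across, 18 mm tall, hole 32 mm across flats, open above and below; x points along the handle and through a corner of the hole, z up. Fitted, its underside rests on the lower nut, 40 mm above the bench.
- ring_grip (a point): Grip of the ring spanner: the handle's bar, 18 mm wide, 20 mm tall, from 60 to 180 mm along x from the hole's centre; the point is on its middle line, 100 mm from the hole's centre, 10 mm above the underside. Axes as the ring's.
- jamnut: The jam nut; origin on the axis at its underside. Clockwise from above it first runs nearly freely (0.04 N m), 0.1 to 0.5 rad, then bites and drags the lower nut until the open spanner's play (about 0.1 rad) and its 4 mm gap to a brace pin are used up; from there it needs 0.3 N m, rising 0.8 N m per rad, to a hard stop 0.4 rad past the bite.
- open_spanner: The open spanner; origin at the jaws' centre, on its underside.
- ring_spanner: The ring spanner; origin at the hole's centre, on its underside.
- bolt: Bystander, to be left alone: steel hexagon bolt lying down, 61 mm long; origin at its foot.
- washer: Bystander, to be left alone: steel washer 38 mm across, 5 mm thick; origin at its foot.
- bush: Bystander, to be left alone: brass bush 28 mm across, 20 mm tall; origin at its foot.
- oiler: Bystander, to be left alone: white oil bottle 56 mm across, 75 mm tall; origin at its foot.
- block: Bystander, to be left alone: dark steel block 75 x 50 x 25 mm; origin at its foot.
- driver: Bystander, to be left alone: screwdriver lying down; origin at its foot.
- grease: Bystander, to be left alone: black jar 64 mm across, 60 mm tall; origin at its foot.
Things that resemble listed ones, but are neither listed nor needed, are in the scene too. What is shaped like the ring_spanner but orange or turquoise is not meant.

How it is judged:
By the outcome, as a careful person would: the job done as asked, in the order asked, and still so for the second after the job is handed in, with the robot touching nothing.
It also fails if it takes over 72 s, if anything falls off the work surface, if the arm or the gripper's body presses on something with over 40 N, if the wrist force passes 120 N, or if a joint passes its speed limit or range.

## Working session

There is one attempt and no reset: what is moved stays moved. The work goes in short steps, Python scripts to look and compute and a tool call to move; the robot and the scene stay as the last step left them, time stands still between calls to the robot, and variables do not carry over. Pictures are saved under pics/ and viewed, and the job is handed in when it is done.

Besides the shell and the picture viewer there is one more tool, called after ">>>" by a JSON object that holds its "api" and its "payload", one argument or row to a line. jog_arm: Moves the arm, as the interface text tells. Its arguments: {"type":"object","properties":{"steps":{"type":"array","items":{"type":"object","properties":{"turn":{"type":"array","items":{"type":"number"}},"dp":{"type":"array","items":{"type":"number"}},"claw":{"type":"number"}}}}},"required":["steps"]}

```bash
mkdir -p pics; cat > h.py <<'E'
import numpy as np, cv2
from workcell import ctrl
from scipy.spatial.transform import Rotation as R
def grab(n):
    d=ctrl.get_image(n); return d
def save(d,name,crop=None,s=1):
    im=d['img'][:,:,::-1]
    if crop: im=im[crop[1]:crop[3],crop[0]:crop[2]]
    cv2.imwrite('pics/'+name+'.png',cv2.resize(im,None,fx=s,fy=s,interpolation=cv2.INTER_CUBIC))
def f_of(d): return d['img'].shape[0]/2/np.tan(np.radians(d['fovy'])/2)
def ray(d,u,v):
    f=f_of(d); T=np.linalg.inv(d['camera_from_world'])
    r=T[:3,:3]@np.array([(u-d['cx'])/f,(v-d['cy'])/f,1]); return T[:3,3],r
def onz(d,u,v,z):
    o,r=ray(d,u,v); return o+r*(z-o[2])/r[2]
def cloud(d):
    f=f_of(d); T=np.linalg.inv(d['camera_from_world']); Z=d['range_z']
    v,u=np.mgrid[:Z.shape[0],:Z.shape[1]]
    P=np.stack([(u-d['cx'])/f*Z,(v-d['cy'])/f*Z,Z],-1)
    W=P@T[:3,:3].T+T[:3,3]; W[Z==0]=np.nan; return W
E
python3 - <<'E'
from h import *
import pickle
o=ctrl.get_obs(); print(o)
for n in('top','scene','wrist'):
    d=grab(n); save(d,n+'0',s=1.5); pickle.dump(d,open(n+'0.pkl','wb'))
    print(n,d['fovy'],d['cx'],d['cy'],d.get('camera_from_world',d.get('hand_eye')))
E
```

```text
{'t': 0.0, 'qpos': array([ 1.22700250e+00,  4.23835550e-01,  1.63068807e+00,  3.00730574e-05,
        1.08861159e+00, -1.90276364e-02]), 'qvel': array([-0.00077769,  0.00107791,  0.00067277,  0.0014053 , -0.00198035,
        0.00171178]), 'joint_torque': array([-2.44815337e-04, -5.44622862e+01, -2.73673064e+01,  6.43524248e-02,
        2.25731445e-02, -1.01015480e-04]), 'ee_pos': array([199.22442044, 591.80504401, 221.90576911]), 'orientation': array([-1.34639819, -0.96576039,  0.96788925]), 'ft_force': array([ 0.41360842, -0.01952386, -0.14964448]), 'moment': array([0.00373687, 0.0413498 , 0.02106469]), 'width': 87.91469736331237}
top 53.025464839988786 259.8184037340921 185.72828213810598 [[ 5.17679453e-04 -9.99998659e-01 -1.55356292e-03  8.35966699e+00]
 [-9.88819023e-01 -2.80223916e-04 -1.49120288e-01  4.90560508e+02]
 [ 1.49119653e-01  1.61338908e-03 -9.88817843e-01  1.49076074e+03]
 [ 0.00000000e+00  0.00000000e+00  0.00000000e+00  1.00000000e+00]]
scene 54.88633657570087 255.1090836459704 182.5628406516955 [[ 6.65246346e-01  7.46592921e-01 -6.80517320e-03 -3.33064303e+02]
 [ 6.36890204e-01 -5.72205976e-01 -5.16673194e-01 -2.50504883e+02]
 [-3.89638510e-01  3.39380806e-01 -8.56155652e-01  1.35296631e+03]
 [ 0.00000000e+00  0.00000000e+00  0.00000000e+00  1.00000000e+00]]
wrist 65.70646984690485 252.56480418913773 191.22095688680662 [[ 9.99999351e-01 -1.12888550e-03 -1.50849054e-04  8.47821617e-01]
 [-1.90028369e-04 -2.95972213e-01  9.55196531e-01 -1.61246069e+02]
 [-1.12295464e-03 -9.55195883e-01 -2.95972236e-01  8.25347849e+01]
 [ 0.00000000e+00  0.00000000e+00  0.00000000e+00  1.00000000e+00]]
```

View pics/top0.png

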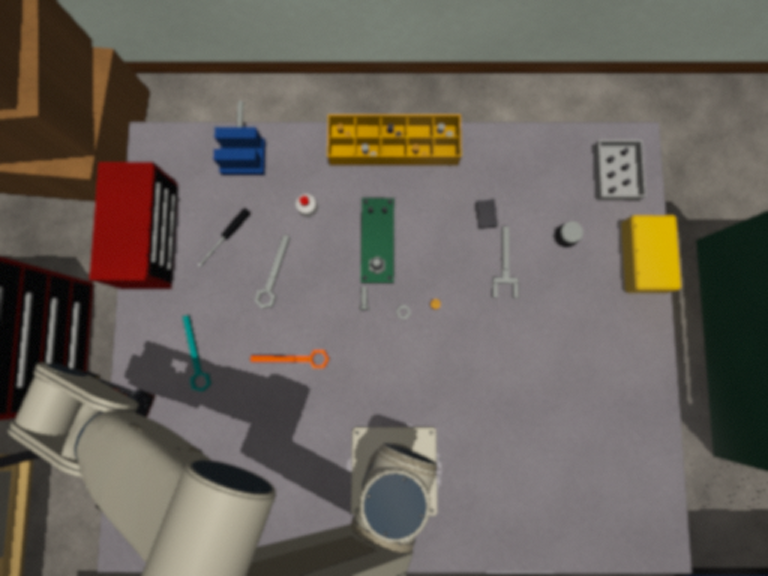

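View pics/scene0.png

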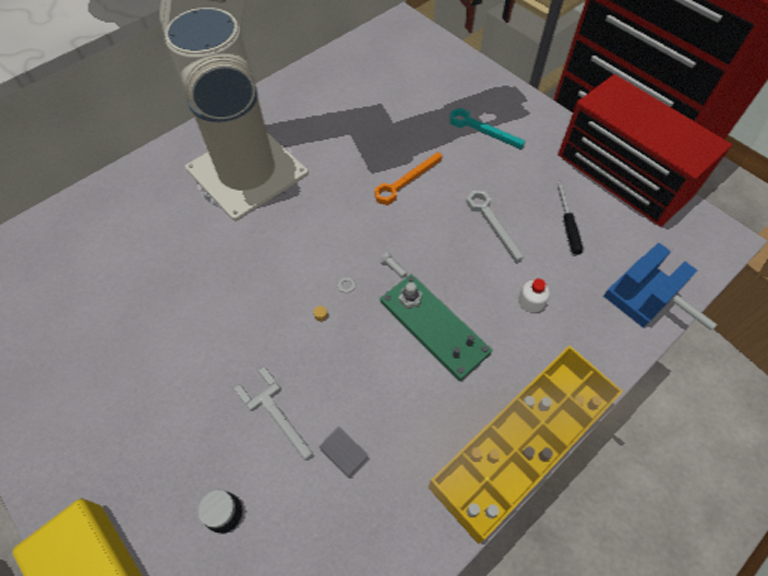

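View pics/wrist0.png

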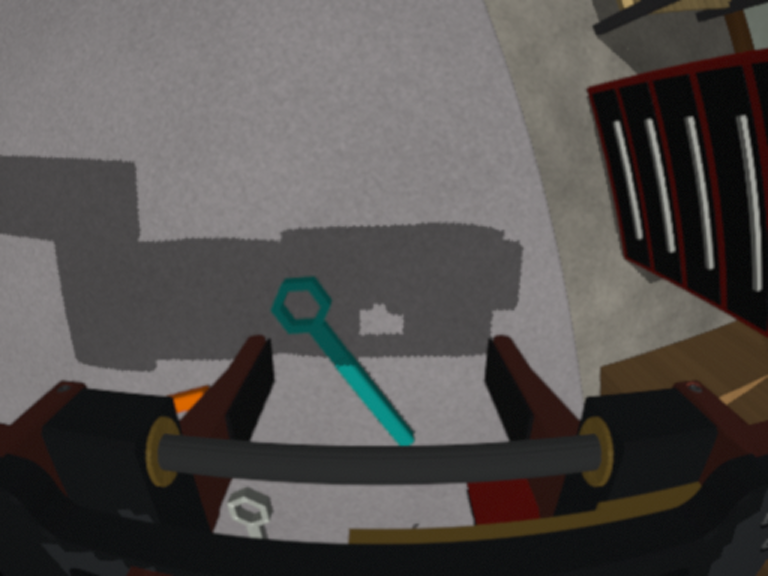

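Top view (×1.5): the grey open spanner's jaws are at about (505,290) with its handle up to (505,228). The grey ring spanner's ring is at (265,297). The plate is at (377,240), screw at (377,265), pins at (369/384,210). The orange and teal spanners are decoys. Next I measure these in both views.

```bash
python3 - <<'E'
from h import *
import pickle
t=pickle.load(open('top0.pkl','rb')); s=pickle.load(open('scene0.pkl','rb'))
save(t,'topz',(150,120,420,260),2.9); 
save(s,'scz',(140,110,380,320),3)
W=cloud(t)
for n,(u,v) in dict(bench=(300,220),plate=(252,150),screw=(251,177),ringh=(187,168),openh=(337,165)).items(): print(n,W[v,u])
hsv=cv2.cvtColor(t['img'],cv2.COLOR_RGB2HSV)
m=((hsv[:,:,0]>60)&(hsv[:,:,0]<85)&(hsv[:,:,1]>80)).astype(np.uint8); m[:, :200]=0;m[:,300:]=0
c=max(cv2.findContours(m,0,1)[0],key=cv2.contourArea); r=cv2.minAreaRect(c); b=cv2.boxPoints(r)
print('plate px',r); P=np.array([onz(t,*p,20) for p in b]); print(P.round(1), np.linalg.norm(P[1]-P[0]),np.linalg.norm(P[2]-P[1]), P.mean(0))
# spanners: bright low-sat by cloud height
for nm,(a,b2,c2,d2) in dict(op=(322,145,352,202),ri=(165,152,198,208)).items():
    sub=W[b2:d2,a:c2]; k=(sub[...,2]>8)&(sub[...,2]<40); p=sub[k]
    mm=np.zeros(W.shape[:2],np.uint8); mm[b2:d2,a:c2]=k
    print(nm,k.sum(),np.median(p[:,2]),p.min(0),p.max(0))
    q=p[:,:2]; ctr=q.mean(0); U,S,V=np.linalg.svd(q-ctr); x=V[0]; pr=(q-ctr)@x; print(ctr,x,pr.min(),pr.max(), pr.max()-pr.min())
E
```

```text
bench [ 357.34669063 -152.99022807   -3.54619201]
plate [639.90999898  40.46076972  20.94394737]
screw [520.59624132  42.96536443  66.12048386]
ringh [566.6036427  304.07930834  14.32600356]
openh [ 578.61810108 -304.18515565   16.82604932]
plate px ((251.0, 159.5), (20.0, 55.0), 0.0)
[[487.9  84.1  20. ]
 [715.8  85.8  20. ]
 [715.8   3.9  20. ]
 [487.9   3.8  20. ]] 227.92328915530584 81.99272888760937 [601.87368939  44.40336545  20.        ]
op 334 16.61199967223331 [ 432.87616635 -331.32984271    8.17457297] [ 660.95168324 -243.03690943   31.8615707 ]
[ 548.9895949  -291.99566976] [-0.99015824 -0.13995235] -115.00328419306693 110.130247540307 225.13353173337393
ri 269 17.473593573347898 [419.53506096 267.97261649   8.00605704] [617.46539052 389.62573948  31.32923264]
[511.23356919 323.67508014] [-0.95616246  0.29283672] -107.7378523475972 96.84306101943682 204.58091336703401
```

View pics/topz.png

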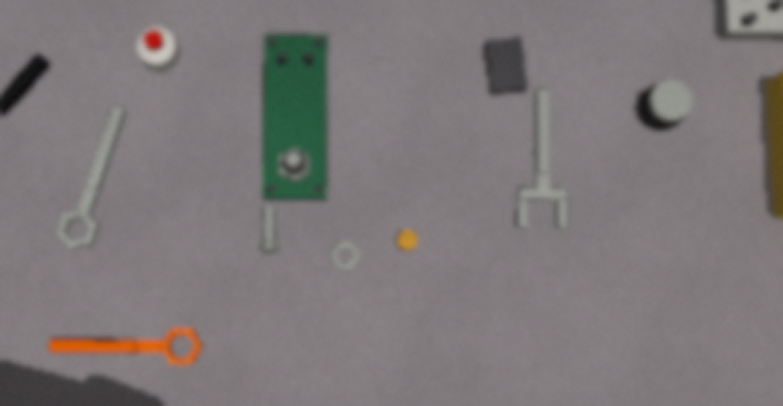

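View pics/scz.png

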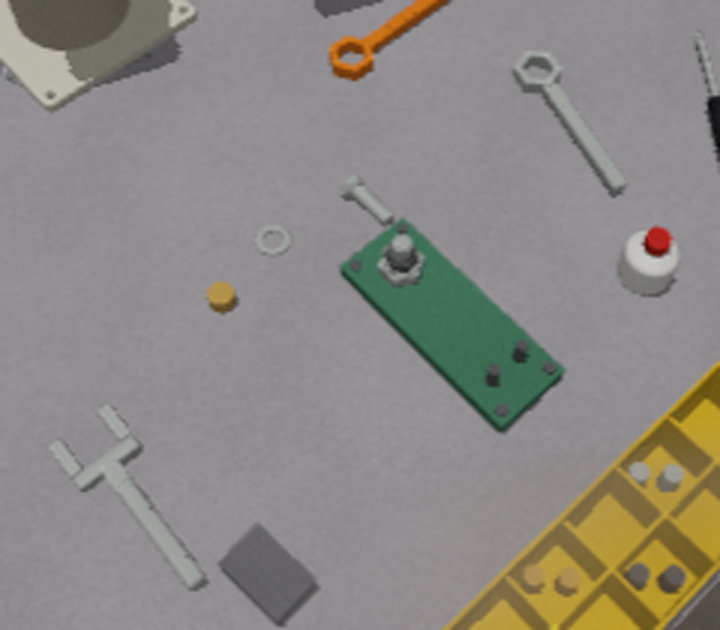

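```bash
python3 - <<'E'
from h import *
import pickle
o=ctrl.get_obs(); print(R.from_rotvec(o['orientation']).as_matrix().round(3))
t=pickle.load(open('top0.pkl','rb')); s=pickle.load(open('scene0.pkl','rb'))
# clicks in zoom pics -> px
def tz(u,v): return 150+u/2.9,120+v/2.9
def sz(u,v): return 140+u/3,110+v/3
def tri(a,b):
    o1,r1=ray(t,*a);o2,r2=ray(s,*b)
    A=np.stack([r1,-r2],1);k=np.linalg.lstsq(A,o2-o1,rcond=None)[0]
    p,q=o1+r1*k[0],o2+r2*k[1]; return (p+q)/2,np.linalg.norm(p-q)
for n,a,b in [('screwtop',(292,155),(403,240)),('pinL',(281,60),(521,346)),('pinR',(308,60),(492,371))]:
    print(n,*tri(tz(*a),sz(*b)))
for n,p,z in [('ringc',(76,229),18),('ring handle end',(120,110),20),('op handle end',(543,92),20),('op cross mid',(543,190),14),('prong1',(523,227),14),('prong2',(563,226),14),('screw',(292,155),75),('pinL',(281,60),50),('pinR',(308,60),50)]:
    print(n,onz(t,*tz(*p),z).round(1))
for n,p,z in [('ringc',(537,70),18),('ring handle end',(620,188),20),('op handle end',(199,580),20),('prong1',(57,447),14),('prong2',(106,410),14)]:
    print(n,onz(s,*sz(*p),z).round(1))
E
```

```text
[[ 0.319 -0.    -0.948]
 [ 0.948 -0.001  0.319]
 [-0.001 -1.     0.   ]]
screwtop [533.33175537  45.36179799  79.20337664] 3.5662193044166624
pinL [678.01753992  64.75842568  36.05600245] 9.902707719230417
pinR [677.76999243  26.42727689  34.3840673 ] 7.975311982811305
ringc [439.8 342.9  18. ]
ring handle end [607.1 286.4  20. ]
op handle end [ 633.  -306.1   20. ]
op cross mid [ 494.9 -303.3   14. ]
prong1 [ 443.2 -274.1   14. ]
prong2 [ 444.6 -329.4   14. ]
screw [533.1  44.   75. ]
pinL [671.   60.4  50. ]
pinR [671.   23.1  50. ]
ringc [448.5 342.8  18. ]
ring handle end [619.7 289.7  20. ]
op handle end [ 643.5 -300.8   20. ]
prong1 [ 454.3 -325.4   14. ]
prong2 [ 454.9 -269.    14. ]
```

>>> {"api": "jog_arm", "payload": {
  "steps": [
    {"dp":[0.85,-0.7,0],"turn":[0,0,0],"claw":1},
    {"dp":[0.85,-0.7,0],"turn":[0,0,0],"claw":1},
    {"dp":[0.85,-0.7,0],"turn":[0,0,0],"claw":1}
  ]
}}

```text
t: 0.4
ee_pos: [270.3, 532.5, 221.5]
orientation: [-1.349, -0.964, 0.967]
ft_force: [0.3, -0.4, -0.2]
width: 87.8
```

>>> {"api": "jog_arm", "payload": {
  "steps": [
    {"dp":[0.85,-0.7,0],"turn":[0,0,0],"claw":1},
    {"dp":[0.85,-0.7,0],"turn":[0,0,0],"claw":1},
    {"dp":[0.85,-0.7,0],"turn":[0,0,0],"claw":1}
  ]
}}

```text
t: 0.65
ee_pos: [341.2, 473.5, 221.3]
orientation: [-1.352, -0.962, 0.966]
ft_force: [-0.4, -0.2, -0.2]
width: 87.5
```

>>> {"api": "jog_arm", "payload": {
  "steps": [
    {"dp":[0.85,-0.7,0],"turn":[0,0,0],"claw":1},
    {"dp":[0.85,-0.7,0],"turn":[0,0,0],"claw":1},
    {"dp":[0.85,-0.7,0],"turn":[0,0,0],"claw":1}
  ]
}}

```text
t: 0.9
ee_pos: [412.2, 414.9, 221.2]
orientation: [-1.354, -0.96, 0.964]
ft_force: [0.6, 0.4, 0.3]
width: 88.3
```

>>> {"api": "jog_arm", "payload": {
  "steps": [
    {"dp":[0.85,-0.7,0],"turn":[0,0,0],"claw":1},
    {"dp":[0.85,-0.7,0],"turn":[0,0,0],"claw":1},
    {"dp":[0.85,-0.7,0],"turn":[0,0,0],"claw":1},
    {"dp":[0.85,-0.7,0],"turn":[0,0,0],"claw":1}
  ]
}}

```text
t: 1.23
ee_pos: [481.7, 357.8, 221.1]
orientation: [-1.356, -0.957, 0.961]
ft_force: [-0.3, 0.0, -0.0]
width: 88.2
```

>>> {"api": "jog_arm", "payload": {
  "steps": [
    {"dp":[0.85,-0.6,0],"turn":[0,0,0],"claw":1},
    {"dp":[0.85,-0.6,0],"turn":[0,0,0],"claw":1},
    {"dp":[0.85,-0.6,0],"turn":[0,0,0],"claw":1},
    {"dp":[0.85,-0.6,0],"turn":[0,0,0],"claw":1}
  ]
}}

```text
t: 1.57
ee_pos: [549.8, 310.0, 220.7]
orientation: [-1.356, -0.955, 0.959]
ft_force: [-1.2, 0.8, 0.9]
width: 87.4
```

```bash
cat >> h.py <<'E'
import pickle
def wgrab(name):
    o=ctrl.get_obs(); d=ctrl.get_image('wrist'); d['T']=np.eye(4); d['T'][:3,:3]=R.from_rotvec(o['orientation']).as_matrix(); d['T'][:3,3]=o['ee_pos']
    pickle.dump(d,open(name+'.pkl','wb')); d['o']=o; return d
def wf(d): return 192/np.tan(np.radians(d['fovy'])/2)
def wray(d,u,v):
    x,y=u-d['cx'],v-d['cy']; r=np.hypot(x,y); th=r/wf(d); s=np.sin(th)/max(r,1e-9)
    c=np.array([x*s,y*s,np.cos(th)]); M=d['T']@d['hand_eye']; return M[:3,3],M[:3,:3]@c
def wonz(d,u,v,z):
    o,r=wray(d,u,v); return o+r*(z-o[2])/r[2]
def wproj(d,p):
    M=np.linalg.inv(d['T']@d['hand_eye']); c=M[:3,:3]@p+M[:3,3]; th=np.arctan2(np.hypot(c[0],c[1]),c[2]); k=wf(d)*th/max(np.hypot(c[0],c[1]),1e-9); return np.array([d['cx']+c[0]*k,d['cy']+c[1]*k])
def rectify(d,z,x0,x1,y0,y1,mm=0.5):
    """orthophoto of plane z; columns -y (left=+y), rows: top=+x"""
    nx,ny=int((x1-x0)/mm),int((y1-y0)/mm)
    X=x1-np.arange(nx)*mm; Y=y1-np.arange(ny)*mm
    XX,YY=np.meshgrid(X,Y,indexing='ij')
    M=np.linalg.inv(d['T']@d['hand_eye'])
    P=np.stack([XX,YY,np.full_like(XX,z)],-1)@M[:3,:3].T+M[:3,3]
    rr=np.hypot(P[...,0],P[...,1]); k=wf(d)*np.arctan2(rr,P[...,2])/np.maximum(rr,1e-9)
    return cv2.remap(d['img'],(d['cx']+P[...,0]*k).astype(np.float32),(d['cy']+P[...,1]*k).astype(np.float32),cv2.INTER_LINEAR)
E
python3 - <<'E'
from h import *
d=wgrab('w1'); save(d,'w1',s=1.5); print(wf(d),d['o']['ee_pos'])
E
```

```text
297.3186396354542 [549.79208   310.0315287 220.7134125]
```

View pics/w1.png

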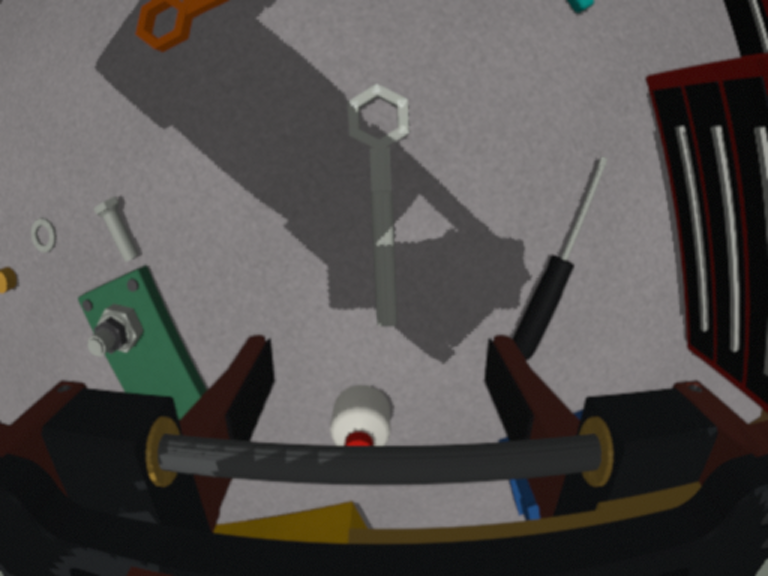

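The wrist view shows the ring hole centre at about (379,115), its handle end at (387,325), the oiler at (360,415) and the screw top at (98,345), all in ×1.5 pixels.

```bash
python3 - <<'E'
from h import *
d=pickle.load(open('w1.pkl','rb'))
print(d['T'].round(3))
for n,p,z in [('ringc',(379,115),18),('hend',(387,323),20),('hL',(372,150),20),('hR',(391,150),20),('hmid',(383.5,240),20),('screw',(98,345),75),('lownut',(124,326),40),('oiler',(358,440),75)]:
    print(n,wonz(d,p[0]/1.5,p[1]/1.5,z).round(1))
print(wproj(d,d['T'][:3,3])*1.5)
E
```

```text
[[ 3.32000e-01  1.00000e-03 -9.43000e-01  5.49792e+02]
 [ 9.43000e-01 -6.00000e-03  3.32000e-01  3.10032e+02]
 [-5.00000e-03 -1.00000e+00 -3.00000e-03  2.20713e+02]
 [ 0.00000e+00  0.00000e+00  0.00000e+00  1.00000e+00]]
ringc [443.3 347.5  18. ]
hend [611.8 295.5  20. ]
hL [468.4 332.8  20. ]
hR [473.5 347.1  20. ]
hmid [541.3 316.9  20. ]
screw [530.6  53.3  75. ]
lownut [529.4  63.6  40. ]
oiler [684.2 244.   75. ]
[376.92507039 363.84174634]
```

>>> {"api": "jog_arm", "payload": {
  "steps": [
    {"dp":[0.3,-0.85,0],"turn":[0,0,0.027],"claw":1},
    {"dp":[0.3,-0.85,0],"turn":[0,0,0.027],"claw":1},
    {"dp":[0.3,-0.85,0],"turn":[0,0,0.027],"claw":1}
  ]
}}

```text
t: 1.87
ee_pos: [572.0, 240.9, 220.4]
orientation: [-1.324, -1.019, 1.026]
ft_force: [-1.0, -0.1, 0.3]
width: 87.9
```

>>> {"api": "jog_arm", "payload": {
  "steps": [
    {"dp":[0.3,-0.85,-0.2],"turn":[0,0,0.027],"claw":1},
    {"dp":[0.3,-0.85,-0.2],"turn":[0,0,0.027],"claw":1},
    {"dp":[0.3,-0.85,-0.2],"turn":[0,0,0.027],"claw":1}
  ]
}}

```text
t: 2.12
ee_pos: [595.1, 170.7, 203.0]
orientation: [-1.29, -1.079, 1.09]
ft_force: [-0.6, 0.3, 0.7]
width: 87.9
```

>>> {"api": "jog_arm", "payload": {
  "steps": [
    {"dp":[0.3,-0.85,-0.3],"turn":[0,0,0.027],"claw":1},
    {"dp":[0.3,-0.85,-0.3],"turn":[0,0,0.027],"claw":1},
    {"dp":[0.3,-0.85,-0.3],"turn":[0,0,0.027],"claw":1}
  ]
}}

```text
t: 2.37
ee_pos: [618.2, 100.7, 177.0]
orientation: [-1.253, -1.138, 1.155]
ft_force: [-0.8, 0.6, 0.3]
width: 87.7
```

>>> {"api": "jog_arm", "payload": {
  "steps": [
    {"dp":[0.3,-0.8,-0.3],"turn":[0,0,0.027],"claw":1},
    {"dp":[0.3,-0.8,-0.3],"turn":[0,0,0.027],"claw":1},
    {"dp":[0.3,-0.8,-0.3],"turn":[0,0,0.027],"claw":1},
    {"dp":[0.3,-0.8,-0.3],"turn":[0,0,0.027],"claw":1},
    {"dp":[0.3,-0.8,-0.3],"turn":[0,0,0.027],"claw":1}
  ]
}}

```text
t: 2.78
ee_pos: [641.7, 38.9, 153.2]
orientation: [-1.214, -1.201, 1.217]
ft_force: [-0.3, -0.6, 0.1]
width: 87.7
```

```bash
python3 - <<'E'
from h import *
d=wgrab('w2'); save(d,'w2',s=1.5); print(d['T'].round(4)); print(wproj(d,np.array([530.,44,75]))*1.5)
E
```

```text
[[ 8.000000e-04 -3.600000e-03 -1.000000e+00  6.416665e+02]
 [ 1.000000e+00 -9.300000e-03  9.000000e-04  3.889190e+01]
 [-9.300000e-03 -9.999000e-01  3.600000e-03  1.532387e+02]
 [ 0.000000e+00  0.000000e+00  0.000000e+00  1.000000e+00]]
[387.5395032   98.83860117]
```

View pics/w2.png

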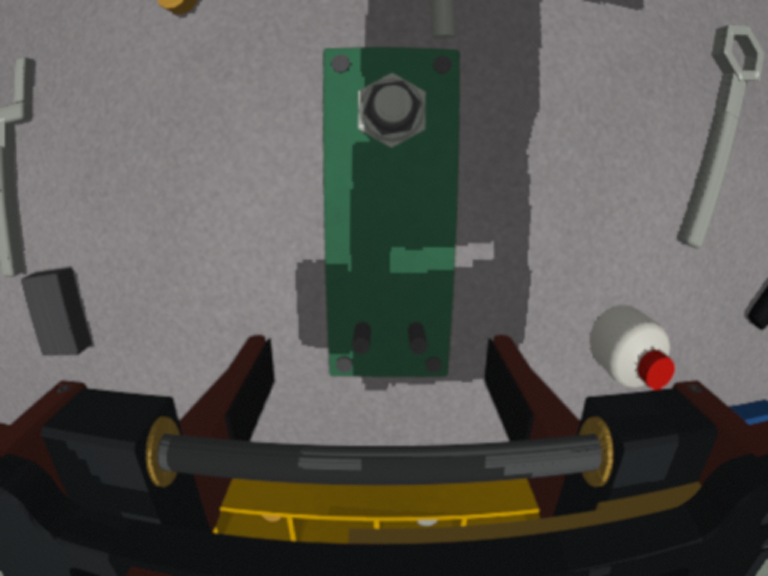

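The wrist view shows the plate squarely: nuts at (392,108), pins at (362/417,335), open spanner at the left edge. Zooming in on the nuts.

```bash
python3 - <<'E'
from h import *
d=pickle.load(open('w2.pkl','rb'))
im=d['img'][35:115,215:307][:,:,::-1]; cv2.imwrite('pics/w2nut.png',cv2.convertScaleAbs(cv2.resize(im,None,fx=7,fy=7,interpolation=cv2.INTER_CUBIC),alpha=1.6))
def P(u,v,z): return wonz(d,u/1.5,v/1.5,z).round(1)
print('plate corners',P(323,49,20),P(460,49,20),P(448,376,20),P(331,376,20))
print('pin tops',P(361,326,50),P(417,326,50),'screw',P(394,104,75))
hsv=cv2.cvtColor(d['img'],cv2.COLOR_RGB2HSV)
m=((hsv[:,:,0]>60)&(hsv[:,:,0]<85)&(hsv[:,:,1]>80)).astype(np.uint8)
c=max(cv2.findContours(m,0,1)[0],key=cv2.contourArea)[:,0].astype(float)
W=np.array([wonz(d,*p,20)[:2] for p in c]); h=cv2.convexHull(W.astype(np.float32)); print('plate rect',cv2.minAreaRect(h))
# pin mask
g=d['img'].max(2)
E
```

```text
plate corners [488.1   2.6  20. ] [487.5  92.1  20. ] [720.3  90.6  20. ] [720.3   2.6  20. ]
pin tops [667.3  27.5  50. ] [667.3  63.4  50. ] screw [532.8  47.4  75. ]
plate rect ((603.5767822265625, 46.17546844482422), (87.62568664550781, 231.09963989257812), 89.61510467529297)
```

View pics/w2nut.png

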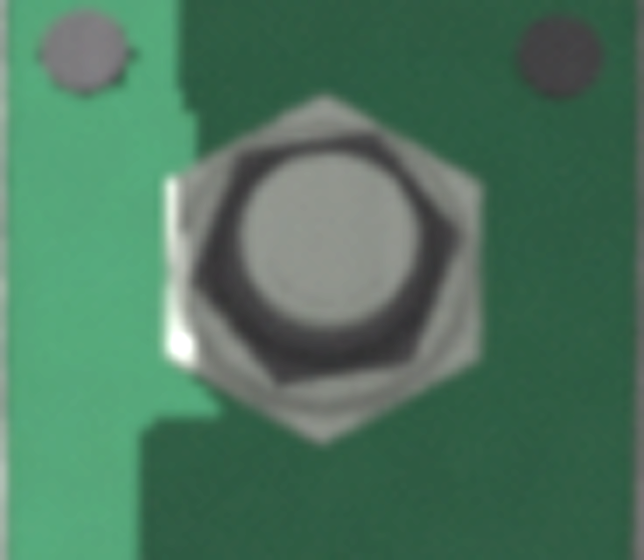

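```bash
python3 - <<'E'
from h import *
d=pickle.load(open('w2.pkl','rb'))
def P(u,v,z): return wonz(d,215+(u+.5)/7-.5,35+(v+.5)/7-.5,z)
M=d['T']@d['hand_eye']; print('cam',M[:3,3].round(1))
J=np.array([P(*p,52)[:2] for p in [(243,155),(380,135),(460,235),(412,358),(280,383),(195,278)]])
c=J.mean(0); a=np.degrees(np.arctan2(*(J-c).T[::-1])); print('jam',c,np.linalg.norm(J-c,axis=1),a%60)
L=np.array([P(*p,36)[:2] for p in [(324,95),(484,187),(481,357),(321,445),(168,360),(165,178)]])
c=L.mean(0); a=np.degrees(np.arctan2(*(L-c).T[::-1])); print('low',c,np.linalg.norm(L-c,axis=1),a%60)
print('screw',P(327,238,75))
print('low nut top/bottom x', P(324,95,36),P(321,445,36))
E
```

```text
cam [560.   41.5 314.8]
jam [531.85307024  46.94281468] [16.7498735  16.92721527 16.56627893 16.48910528 17.1918425  16.72693696] [38.96706821 37.79050572 40.27225204 38.90122136 39.52167046 39.32725145]
low [531.79778702  46.69256952] [23.74216636 23.94913914 23.7410144  23.73512213 23.89306184 24.26986071] [59.90984455 58.49788429  0.59959373 59.01406561  0.78996919 59.14260641]
screw [532.18332672  46.30582874  75.        ]
low nut top/bottom x [508.05565006  46.72992803  36.        ] [555.52939516  46.28416041  36.        ]
```

>>> {"api": "jog_arm", "payload": {
  "steps": [
    {"dp":[-0.18,-0.86,0],"turn":[0,0,0],"claw":1},
    {"dp":[-0.18,-0.86,0],"turn":[0,0,0],"claw":1},
    {"dp":[-0.18,-0.86,0],"turn":[0,0,0],"claw":1}
  ]
}}

```text
t: 3.08
ee_pos: [626.4, -31.3, 154.2]
orientation: [-1.215, -1.201, 1.218]
ft_force: [0.7, 0.2, -0.5]
width: 88.2
```

>>> {"api": "jog_arm", "payload": {
  "steps": [
    {"dp":[-0.18,-0.86,0],"turn":[0,0,0],"claw":1},
    {"dp":[-0.18,-0.86,0],"turn":[0,0,0],"claw":1},
    {"dp":[-0.18,-0.86,0],"turn":[0,0,0],"claw":1}
  ]
}}

```text
t: 3.33
ee_pos: [611.5, -102.0, 155.0]
orientation: [-1.217, -1.2, 1.217]
ft_force: [0.1, 0.5, 0.7]
width: 88.0
```

>>> {"api": "jog_arm", "payload": {
  "steps": [
    {"dp":[-0.18,-0.86,0],"turn":[0,0,0],"claw":1},
    {"dp":[-0.18,-0.86,0],"turn":[0,0,0],"claw":1},
    {"dp":[-0.18,-0.86,0],"turn":[0,0,0],"claw":1}
  ]
}}

```text
t: 3.58
ee_pos: [597.0, -172.9, 155.8]
orientation: [-1.219, -1.199, 1.216]
ft_force: [0.1, -0.4, -0.8]
width: 87.7
```

>>> {"api": "jog_arm", "payload": {
  "steps": [
    {"dp":[-0.18,-0.86,0],"turn":[0,0,0],"claw":1},
    {"dp":[-0.18,-0.86,0],"turn":[0,0,0],"claw":1},
    {"dp":[-0.18,-0.86,0],"turn":[0,0,0],"claw":1}
  ]
}}

```text
t: 3.83
ee_pos: [583.0, -243.9, 156.7]
orientation: [-1.222, -1.198, 1.214]
ft_force: [-0.1, 0.4, -0.3]
width: 87.7
```

>>> {"api": "jog_arm", "payload": {
  "steps": [
    {"dp":[-0.18,-0.8,0],"turn":[0.003,0,0],"claw":1},
    {"dp":[-0.18,-0.8,0],"turn":[0.003,0,0],"claw":1},
    {"dp":[-0.18,-0.8,0],"turn":[0.003,0,0],"claw":1},
    {"dp":[-0.18,-0.8,0],"turn":[0.003,0,0],"claw":1},
    {"dp":[-0.18,-0.8,0],"turn":[0.003,0,0],"claw":1}
  ]
}}

```text
t: 4.25
ee_pos: [569.3, -305.8, 156.7]
orientation: [-1.215, -1.203, 1.207]
ft_force: [-0.0, 0.3, 0.3]
width: 87.8
```

```bash
python3 - <<'E'
from h import *
d=wgrab('w3'); save(d,'w3',s=1.5); print(d['T'].round(4)); print(d['o']['qpos'])
E
```

```text
[[ 5.900000e-03  3.000000e-04 -1.000000e+00  5.692850e+02]
 [ 1.000000e+00 -3.500000e-03  5.900000e-03 -3.057889e+02]
 [-3.500000e-03 -1.000000e+00 -3.000000e-04  1.567468e+02]
 [ 0.000000e+00  0.000000e+00  0.000000e+00  1.000000e+00]]
[-0.50994997  0.52853708  1.6269813  -0.00347448  0.98413469 -2.07296394]
```

View pics/w3.png

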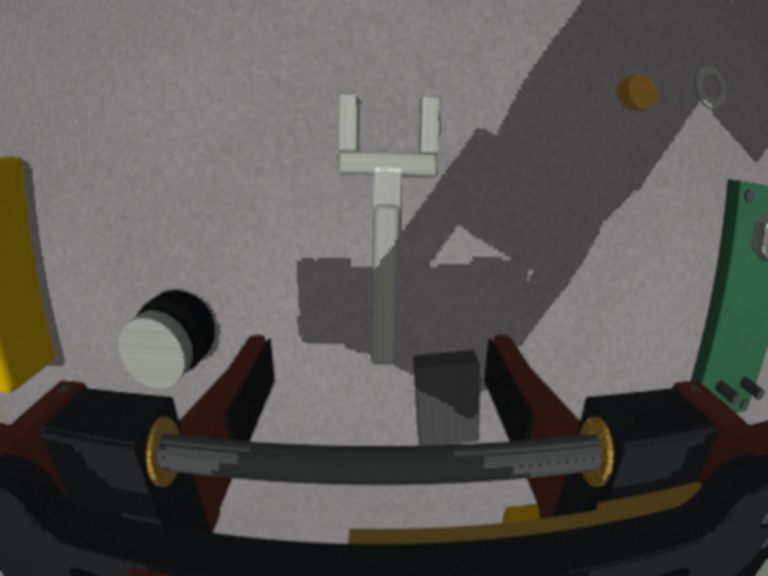

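```bash
python3 - <<'E'
from h import *
d=pickle.load(open('w3.pkl','rb'))
def P(u,v,z): return wonz(d,(u+.5)/1.5-.5,(v+.5)/1.5-.5,z).round(1)
print('tips',P(348,95,14),P(430,97,14));print('inner L/R tip',P(357,95,14),P(421,97,14));print('root',P(357,151,14),P(421,151,14));print('outer',P(340,172,14),P(437,174,14))
print('hend',P(383,363,20),'h near',P(387,206,20))
print('block',P(414,357,25),P(474,352,25))
g=cv2.cvtColor(d['img'],cv2.COLOR_RGB2GRAY)
for v in (145,165,190,210,230):
    print(v,g[v,236:282])
E
```

```text
tips [ 447.  -325.1   14. ] [ 448.4 -270.3   14. ]
inner L/R tip [ 447.1 -319.1   14. ] [ 448.5 -276.4   14. ]
root [ 485.5 -319.5   14. ] [ 485.6 -276.4   14. ]
outer [ 499.7 -331.2   14. ] [ 501.2 -265.5   14. ]
hend [ 638.8 -302.8   20. ] h near [ 522.7 -299.6   20. ]
block [ 631.6 -280.1   25. ] [ 628.4 -235.7   25. ]
145 [129 130 130 132 133 133 132 131 130 130 131 130 125 118 132 145 154 157
 158 158 156 154 154 156 156 155 153 143 128 110  85  93 123 133 135 136
 134 128 114  88  75  73  73  74  75  75]
165 [141 140 138 136 136 135 135 137 139 138 136 129 118 125 137 147 154 156
 156 156 153 152 150 141 129 101  85  81  76  73  73  75  75  76  78  77
  76  75  75  76  77  78  78  77  76  75]
190 [73 73 72 72 72 73 74 75 74 74 74 74 73 77 80 82 83 85 84 84 83 84 85 85
 85 84 82 78 72 72 74 74 72 72 72 73 73 72 72 74 73 74 74 76 76 76]
210 [71 73 73 73 74 73 73 72 73 74 72 71 75 79 82 83 83 84 84 83 83 84 86 85
 84 83 80 74 72 74 75 74 75 74 74 73 73 72 71 73 75 75 74 74 75 75]
230 [74 74 73 72 72 73 75 76 76 75 73 73 77 81 82 82 83 84 83 83 83 85 85 85
 83 82 77 73 73 73 74 73 74 73 74 72 71 72 72 72 72 72 72 74 75 75]
```

>>> {"api": "jog_arm", "payload": {
  "steps": [
    {"dp":[-0.27,0.07,-0.4],"turn":[0.001,0,-0.0065],"claw":1},
    {"dp":[-0.27,0.07,-0.95],"turn":[0.001,0,-0.0065],"claw":1},
    {"dp":[-0.27,0.07,-0.95],"turn":[0.001,0,-0.0065],"claw":1},
    {"dp":[-0.27,0.07,-0.95],"turn":[0.001,0,-0.0065],"claw":1},
    {"dp":[-0.27,0.07,-0.95],"turn":[0.001,0,-0.0065],"claw":1}
  ]
}}

```text
t: 4.72
ee_pos: [549.1, -299.6, 82.0]
orientation: [-1.222, -1.192, 1.191]
ft_force: [0.5, 0.0, 0.4]
width: 87.8
```

```bash
python3 - <<'E'
from h import *
d=wgrab('w4'); save(d,'w4',s=1.5); print(d['T'].round(4))
E
```

```text
[[ 2.440000e-02  1.200000e-03 -9.997000e-01  5.490642e+02]
 [ 9.997000e-01 -9.000000e-04  2.440000e-02 -2.996204e+02]
 [-9.000000e-04 -1.000000e+00 -1.200000e-03  8.196010e+01]
 [ 0.000000e+00  0.000000e+00  0.000000e+00  1.000000e+00]]
```

View pics/w4.png

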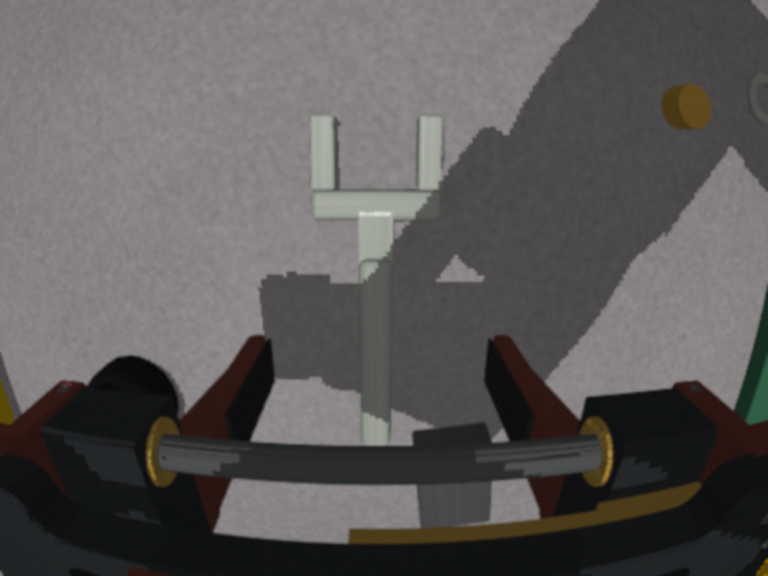

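>>> {"api": "jog_arm", "payload": {
  "steps": [
    {"dp":[-0.02,-0.01,-0.5],"turn":[0,0,0],"claw":1},
    {"dp":[-0.02,-0.01,-0.8],"turn":[0,0,0],"claw":1},
    {"dp":[-0.02,-0.01,-0.98],"turn":[0,0,0],"claw":1},
    {"dp":[-0.02,-0.01,-0.98],"turn":[0,0,0],"claw":1},
    {"dp":[-0.02,-0.01,-0.98],"turn":[0,0,0],"claw":1}
  ]
}}

```text
t: 5.18
ee_pos: [548.8, -301.3, 5.3]
orientation: [-1.225, -1.193, 1.191]
ft_force: [0.1, -0.6, 0.5]
width: 87.7
```

>>> {"api": "jog_arm", "payload": {
  "steps": [
    {"dp":[0,0,0],"turn":[0,0,0],"claw":0.1},
    {"dp":[0,0,0],"turn":[0,0,0],"claw":0.1},
    {"dp":[0,0,0],"turn":[0,0,0],"claw":0.1},
    {"dp":[0,0,0],"turn":[0,0,0],"claw":0.1},
    {"dp":[0,0,0],"turn":[0,0,0],"claw":0.1},
    {"dp":[0,0,0],"turn":[0,0,0],"claw":0.1},
    {"dp":[0,0,0],"turn":[0,0,0],"claw":0.1},
    {"dp":[0,0,0],"turn":[0,0,0],"claw":0.1}
  ]
}}

```text
t: 5.85
ee_pos: [548.8, -301.3, 5.4]
orientation: [-1.225, -1.193, 1.191]
ft_force: [0.3, -0.5, -0.6]
width: 38.4
```

>>> {"api": "jog_arm", "payload": {
  "steps": [
    {"dp":[0,0,-0.035],"turn":[0,0,0],"claw":0.1},
    {"dp":[0,0,-0.035],"turn":[0,0,0],"claw":0.1},
    {"dp":[0,0,-0.035],"turn":[0,0,0],"claw":0.1},
    {"dp":[0,0,-0.035],"turn":[0,0,0],"claw":0.1},
    {"dp":[0,0,-0.035],"turn":[0,0,0],"claw":0.1},
    {"dp":[0,0,-0.035],"turn":[0,0,0],"claw":0.1},
    {"dp":[0,0,-0.035],"turn":[0,0,0],"claw":0.1}
  ]
}}

```text
t: 6.43
ee_pos: [548.5, -301.2, 2.2]
orientation: [-1.224, -1.192, 1.191]
ft_force: [-0.8, -0.0, -4.7]
width: 17.5
```

>>> {"api": "jog_arm", "payload": {
  "steps": [
    {"dp":[0,0,0.3],"turn":[0,0,0],"claw":0.1},
    {"dp":[0,0,0.5],"turn":[0,0,0],"claw":0.1},
    {"dp":[0,0,0.9],"turn":[0,0,0],"claw":0.1},
    {"dp":[0,0,0.9],"turn":[0,0,0],"claw":0.1},
    {"dp":[0,0,0.9],"turn":[0,0,0],"claw":0.1},
    {"dp":[0,0,0.9],"turn":[0,0,0],"claw":0.1}
  ]
}}

```text
t: 6.93
ee_pos: [547.8, -300.7, 73.3]
orientation: [-1.223, -1.192, 1.191]
ft_force: [0.3, 1.1, -5.0]
width: 17.9
```

```bash
python3 - <<'E'
from h import *
d=wgrab('w5'); save(d,'w5',s=1.5); print(d['T'].round(4),d['o']['width'],d['o']['ft_force'],d['o']['moment'])
E
```

```text
[[ 2.450000e-02  2.000000e-03 -9.997000e-01  5.478361e+02]
 [ 9.997000e-01 -1.300000e-03  2.450000e-02 -3.007092e+02]
 [-1.300000e-03 -1.000000e+00 -2.000000e-03  7.328520e+01]
 [ 0.000000e+00  0.000000e+00  0.000000e+00  1.000000e+00]] 17.87731572905201 [ 0.27149907  1.13438752 -4.99653532] [0.0057037  0.01237497 0.05691495]
```

View pics/w5.png

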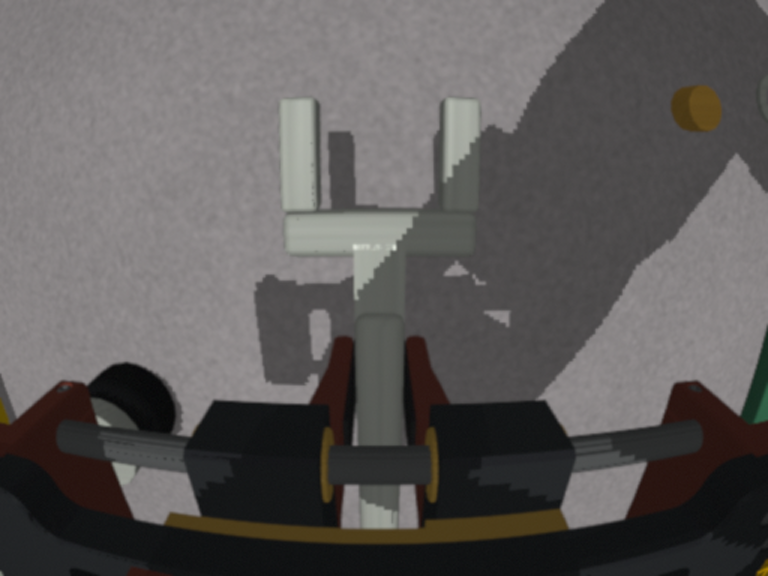

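```bash
python3 - <<'E'
from h import *
d=pickle.load(open('w5.pkl','rb'))
im=d['img'][55:180,180:330][:,:,::-1]; cv2.imwrite('pics/w5z.png',cv2.resize(im,None,fx=5,fy=5,interpolation=cv2.INTER_CUBIC))
for zt in (84,85.3,87):
  def P(u,v): return wonz(d,(u+.5)/1.5-.5,(v+.5)/1.5-.5,zt)
  a,b=P(317,98),P(444,98); r1,r2=P(318,211),P(444,211); o1,o2=P(281,100),P(479,100)
  print(zt,'gap',np.linalg.norm(a-b),'root gap',r2[1]-r1[1],'outer',np.linalg.norm(o1-o2),'tips',((a+b)/2).round(2),'root',((r1+r2)/2).round(2),'depth',r1[0]-a[0])
E
```

```text
84 gap 42.12919689799998 root gap 42.9094900662958 outer 66.30751739100573 tips [ 446.56 -296.63   84.  ] root [ 485.11 -297.44   84.  ] depth 38.534970164108756
85.3 gap 41.76496799943673 root gap 42.53851512598072 outer 65.734254290732 tips [ 446.72 -296.64   85.3 ] root [ 484.94 -297.44   85.3 ] depth 38.20181523184118
87 gap 41.28866867054629 root gap 42.05339405018401 outer 64.98460254422021 tips [ 446.93 -296.65   87.  ] root [ 484.71 -297.44   87.  ] depth 37.766151089645064
```

View pics/w5z.png

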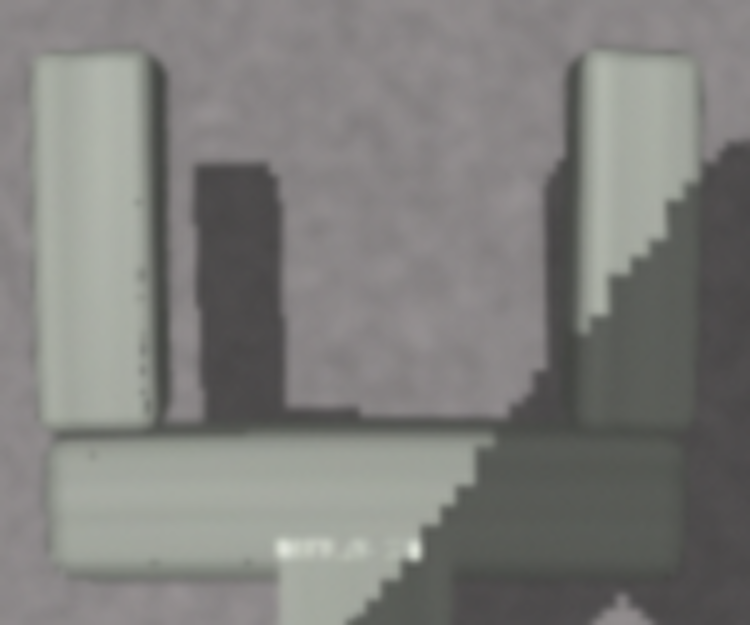

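>>> {"api": "jog_arm", "payload": {
  "steps": [
    {"dp":[0.17,0.87,0.5],"turn":[0,0,0],"claw":0.1},
    {"dp":[0.17,0.87,0.5],"turn":[0,0,0],"claw":0.1},
    {"dp":[0.17,0.87,0.5],"turn":[0,0,0],"claw":0.1}
  ]
}}

```text
t: 7.23
ee_pos: [561.9, -226.5, 113.5]
orientation: [-1.22, -1.194, 1.191]
ft_force: [1.3, -0.8, -4.4]
width: 17.9
```

>>> {"api": "jog_arm", "payload": {
  "steps": [
    {"dp":[0.17,0.87,0],"turn":[0,0,0],"claw":0.1},
    {"dp":[0.17,0.87,0],"turn":[0,0,0],"claw":0.1},
    {"dp":[0.17,0.87,0],"turn":[0,0,0],"claw":0.1}
  ]
}}

```text
t: 7.48
ee_pos: [575.0, -151.9, 111.7]
orientation: [-1.214, -1.195, 1.193]
ft_force: [0.7, -0.3, -4.6]
width: 17.4
```

>>> {"api": "jog_arm", "payload": {
  "steps": [
    {"dp":[0.17,0.87,0],"turn":[0,0,0.002],"claw":0.1},
    {"dp":[0.17,0.87,0],"turn":[0,0,0.002],"claw":0.1},
    {"dp":[0.17,0.87,0],"turn":[0,0,0.002],"claw":0.1}
  ]
}}

```text
t: 7.73
ee_pos: [588.1, -77.5, 109.8]
orientation: [-1.207, -1.201, 1.2]
ft_force: [0.1, -0.3, -4.7]
width: 18.0
```

>>> {"api": "jog_arm", "payload": {
  "steps": [
    {"dp":[0.17,0.87,0],"turn":[0,0,0.002],"claw":0.1},
    {"dp":[0.17,0.87,0],"turn":[0,0,0.002],"claw":0.1},
    {"dp":[0.17,0.87,0],"turn":[0,0,0.002],"claw":0.1}
  ]
}}

```text
t: 7.98
ee_pos: [601.6, -3.4, 108.1]
orientation: [-1.2, -1.207, 1.206]
ft_force: [0.1, -0.4, -5.2]
width: 17.9
```

>>> {"api": "jog_arm", "payload": {
  "steps": [
    {"dp":[0.17,0.7,0],"turn":[0,0,0.002],"claw":0.1},
    {"dp":[0.17,0.7,0],"turn":[0,0,0.002],"claw":0.1},
    {"dp":[0.17,0.7,0],"turn":[0,0,0.002],"claw":0.1},
    {"dp":[0.17,0.7,0],"turn":[0,0,0.002],"claw":0.1},
    {"dp":[0.17,0.7,0],"turn":[0,0,0.002],"claw":0.1}
  ]
}}

```text
t: 8.4
ee_pos: [614.3, 51.7, 106.8]
orientation: [-1.195, -1.21, 1.213]
ft_force: [0.1, -0.8, -5.2]
width: 17.5
```

>>> {"api": "jog_arm", "payload": {
  "steps": [
    {"dp":[0.045,-0.08,-0.1],"turn":[0,0,0],"claw":0.1},
    {"dp":[0.045,-0.08,-0.1],"turn":[0,0,0],"claw":0.1},
    {"dp":[0.045,-0.08,-0.1],"turn":[0,0,0],"claw":0.1},
    {"dp":[0.045,-0.08,-0.1],"turn":[0,0,0],"claw":0.1}
  ]
}}

```text
t: 8.73
ee_pos: [617.7, 44.3, 98.5]
orientation: [-1.195, -1.208, 1.212]
ft_force: [0.1, 0.7, -4.4]
width: 17.6
```

```bash
python3 - <<'E'
from h import *
d=wgrab('w6'); save(d,'w6',s=1.5); print(d['T'].round(4))
im=d['img'][50:180,180:330][:,:,::-1]; cv2.imwrite('pics/w6z.png',cv2.convertScaleAbs(cv2.resize(im,None,fx=5,fy=4.6,interpolation=cv2.INTER_CUBIC),alpha=1.4))
E
```

```text
[[-3.900000e-03 -9.600000e-03 -9.999000e-01  6.176565e+02]
 [ 1.000000e+00  6.500000e-03 -4.000000e-03  4.434900e+01]
 [ 6.500000e-03 -9.999000e-01  9.600000e-03  9.845820e+01]
 [ 0.000000e+00  0.000000e+00  0.000000e+00  1.000000e+00]]
```

View pics/w6.png

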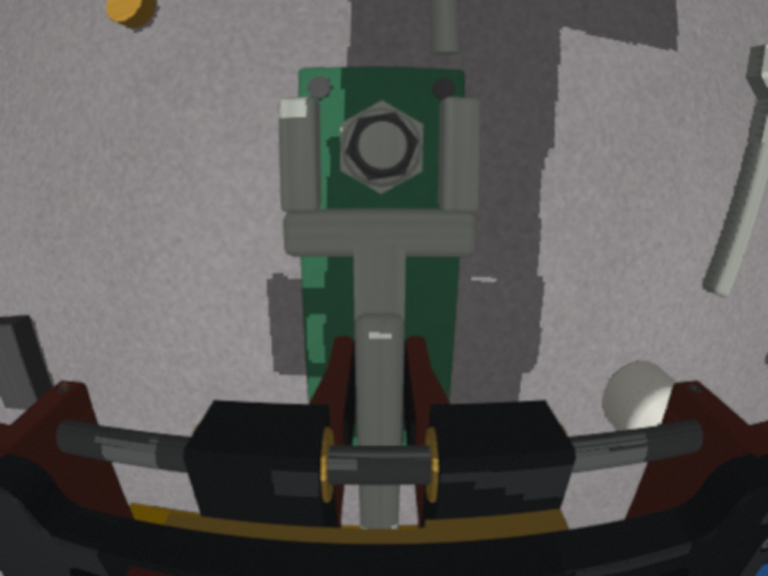

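View pics/w6z.png

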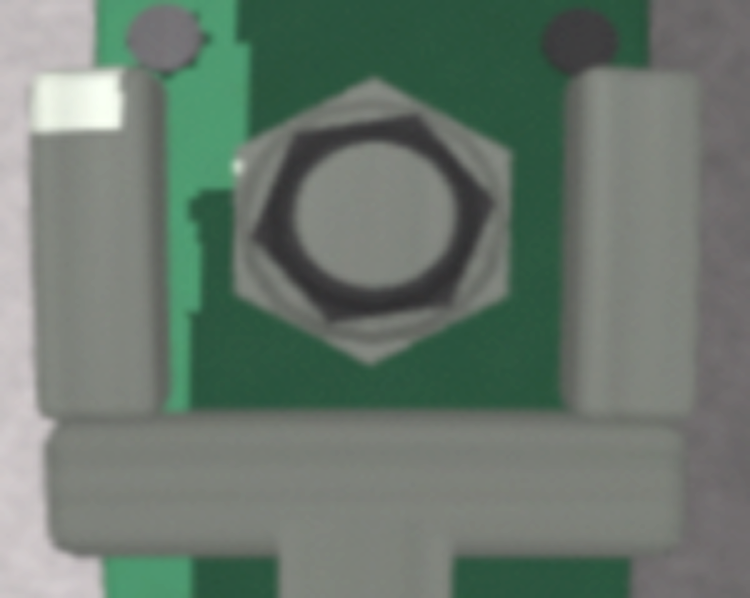

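```bash
python3 - <<'E'
from h import *
d=pickle.load(open('w6.pkl','rb'))
def P(u,v,z): return wonz(d,180+(u+.5)/5-.5,50+(v+.5)/4.6-.5,z)
L=np.array([P(*p,36) for p in [(373,78),(511,152),(511,297),(372,365),(235,297),(235,150)]]); print('low',L.mean(0).round(2))
c=L.mean(0);a=np.degrees(np.arctan2((L-c)[:,1],(L-c)[:,0]));print(a%60)
J=np.array([P(*p,52) for p in [(298,130),(416,115),(494,203),(450,305),(330,322),(253,235)]]);c=J.mean(0);a=np.degrees(np.arctan2((J-c)[:,1],(J-c)[:,0])); print('jam',c,a%60)
print('screw',P(376,214,75).round(2))
z=98.46-2.2+14
for n,l,r,v in [('tip in',150,580,72),('tip out',31,697,75),('root in',153,578,410),('cross out',46,685,440)]:
    p,q=P(l,v,z),P(r,v,z); print(n,((p+q)/2).round(2),(q-p)[1].round(1))
M=d['T']@d['hand_eye'];print(M[:3,3])
E
```

```text
low [531.85  46.76  36.  ]
[ 0.15714015  0.10243015 59.8619694  59.84632706  0.60970558 59.62104297]
jam [531.53997344  46.6463992   52.        ] [37.81359538 39.87738468 38.43669031 38.90839097 39.3176214  38.74337341]
screw [531.63  46.65  75.  ]
tip in [516.5   45.03 110.26] 42.8
tip out [516.22  44.96 110.26] 67.0
root in [554.08  45.19 110.26] 43.3
cross out [557.24  45.23 110.26] 65.9
[536.99512695  44.01533224 260.4775886 ]
```

>>> {"api": "jog_arm", "payload": {
  "steps": [
    {"dp":[0.021,0.019,0],"turn":[-0.002,-0.003,-0.001],"claw":0.1},
    {"dp":[0.021,0.019,-0.2],"turn":[-0.002,-0.003,-0.001],"claw":0.1},
    {"dp":[0.021,0.019,-0.4],"turn":[-0.002,-0.003,-0.001],"claw":0.1},
    {"dp":[0.021,0.019,-0.54],"turn":[-0.002,-0.003,-0.001],"claw":0.1},
    {"dp":[0.021,0.019,-0.54],"turn":[-0.002,-0.003,-0.001],"claw":0.1},
    {"dp":[0.021,0.019,-0.54],"turn":[-0.002,-0.003,-0.001],"claw":0.1}
  ]
}}

```text
t: 9.28
ee_pos: [619.1, 46.2, 55.1]
orientation: [-1.208, -1.209, 1.211]
ft_force: [-0.8, -0.2, -4.6]
width: 17.7
```

```bash
python3 - <<'E'
from h import *
d=wgrab('w7'); print(d['T'].round(4),d['o']['ft_force'])
im=d['img'][50:180,180:330][:,:,::-1]; cv2.imwrite('pics/w7z.png',cv2.convertScaleAbs(cv2.resize(im,None,fx=5,fy=4.6,interpolation=cv2.INTER_CUBIC),alpha=1.4))
E
```

```text
[[-1.200000e-03 -1.000000e-03 -1.000000e+00  6.190705e+02]
 [ 1.000000e+00  1.000000e-04 -1.200000e-03  4.623200e+01]
 [ 1.000000e-04 -1.000000e+00  1.000000e-03  5.506050e+01]
 [ 0.000000e+00  0.000000e+00  0.000000e+00  1.000000e+00]] [-0.7707968  -0.23499045 -4.64080491]
```

View pics/w7z.png

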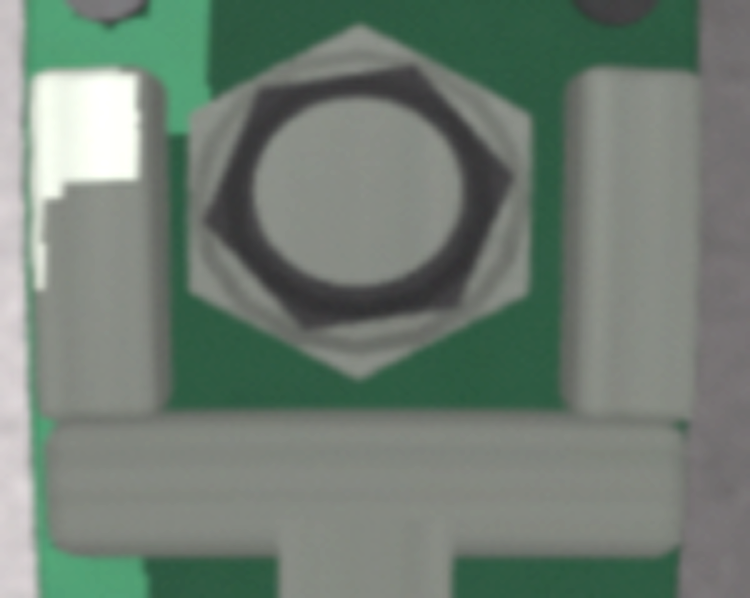

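```bash
python3 - <<'E'
from h import *
d=pickle.load(open('w7.pkl','rb'))
def P(u,v,z): return wonz(d,180+(u+.5)/5-.5,50+(v+.5)/4.6-.5,z)
L=np.array([P(*p,36) for p in [(360,25),(532,115),(530,292),(360,380),(190,292),(190,115)]]); c=L.mean(0);a=np.degrees(np.arctan2((L-c)[:,1],(L-c)[:,0]));print('low',c.round(2),np.linalg.norm(L-c,axis=1).round(1),(a%60).round(1))
print('screw',P(358,192,75).round(2))
z=55.06-2.2+14
for n,l,r,v in [('tip in',150,580,70),('tip out',31,697,73),('root in',153,578,410),('cross out',46,685,440)]:
    p,q=P(l,v,z),P(r,v,z); print(n,((p+q)/2).round(2),(q-p)[1].round(1))
for z in (55.06-2.2,): print('root bottom edge?',P(365,410,z))
E
```

```text
low [531.71  46.7   36.  ] [23.5 23.6 23.6 23.6 23.6 23.5] [ 0.1 59.9  0.1 59.9 59.7 59.9]
screw [531.87  46.59  75.  ]
tip in [517.7   47.25  66.86] 42.6
tip out [517.41  47.14  66.86] 66.6
root in [555.32  47.3   66.86] 43.1
cross out [558.47  47.31  66.86] 65.7
root bottom edge? [557.23145746  47.25694792  52.86      ]
```

>>> {"api": "jog_arm", "payload": {
  "steps": [
    {"dp":[0,-0.007,0],"turn":[0,0,0],"claw":0.1},
    {"dp":[0,-0.007,-0.1],"turn":[0,0,0],"claw":0.1},
    {"dp":[0,-0.007,-0.2],"turn":[0,0,0],"claw":0.1},
    {"dp":[0,-0.007,-0.22],"turn":[0,0,0],"claw":0.1},
    {"dp":[0,-0.007,-0.22],"turn":[0,0,0],"claw":0.1}
  ]
}}

```text
t: 9.75
ee_pos: [618.9, 45.6, 37.2]
orientation: [-1.208, -1.209, 1.211]
ft_force: [-1.4, -0.3, -4.5]
width: 18.0
```

```bash
python3 - <<'E'
from h import *
d=wgrab('w8'); print(d['T'].round(4),d['o']['ft_force'])
im=d['img'][30:180,180:330][:,:,::-1]; cv2.imwrite('pics/w8z.png',cv2.convertScaleAbs(cv2.resize(im,None,fx=5,fy=4,interpolation=cv2.INTER_CUBIC),alpha=1.4))
E
```

```text
[[-1.200000e-03 -1.400000e-03 -1.000000e+00  6.189019e+02]
 [ 1.000000e+00  1.000000e-04 -1.200000e-03  4.563200e+01]
 [ 1.000000e-04 -1.000000e+00  1.400000e-03  3.715720e+01]
 [ 0.000000e+00  0.000000e+00  0.000000e+00  1.000000e+00]] [-1.41935032 -0.31457614 -4.52248555]
```

View pics/w8z.png

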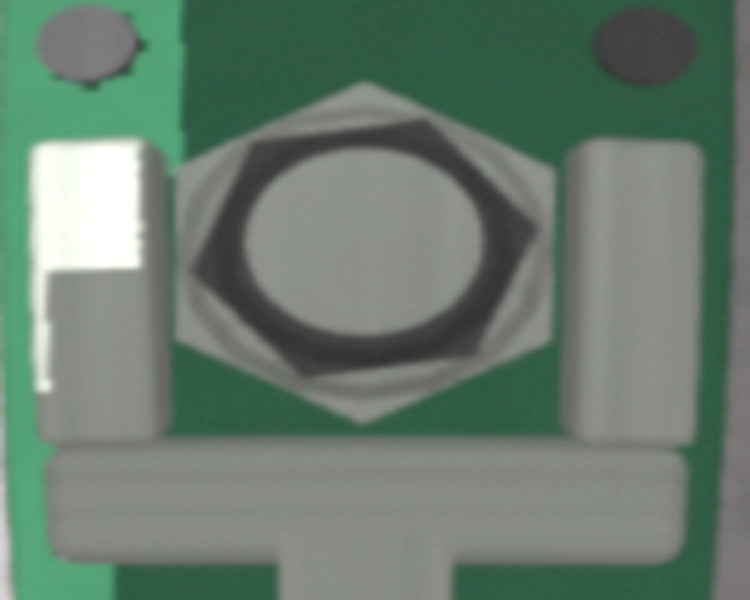

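>>> {"api": "jog_arm", "payload": {
  "steps": [
    {"dp":[0,0,-0.06],"turn":[0,0,0],"claw":0.1},
    {"dp":[0,0,-0.12],"turn":[0,0,0],"claw":0.1},
    {"dp":[0,0,-0.17],"turn":[0,0,0],"claw":0.1},
    {"dp":[0,0,-0.17],"turn":[0,0,0],"claw":0.1},
    {"dp":[0,0,-0.17],"turn":[0,0,0],"claw":0.1}
  ]
}}

```text
t: 10.22
ee_pos: [619.0, 45.7, 23.5]
orientation: [-1.208, -1.209, 1.211]
ft_force: [-0.2, 0.2, -4.2]
width: 17.9
```

>>> {"api": "jog_arm", "payload": {
  "steps": [
    {"dp":[0,0,0],"turn":[0,0,0],"claw":0.7},
    {"dp":[0,0,0],"turn":[0,0,0],"claw":0.7},
    {"dp":[0,0,0],"turn":[0,0,0],"claw":0.7},
    {"dp":[0,0,0],"turn":[0,0,0],"claw":0.7},
    {"dp":[0,0,0],"turn":[0,0,0],"claw":0.7},
    {"dp":[0,0,0],"turn":[0,0,0],"claw":0.7}
  ]
}}

```text
t: 10.72
ee_pos: [619.2, 45.7, 23.8]
orientation: [-1.208, -1.21, 1.211]
ft_force: [-0.7, 0.4, -0.2]
width: 54.2
```

>>> {"api": "jog_arm", "payload": {
  "steps": [
    {"dp":[0,0,0.4],"turn":[0,0,0],"claw":1},
    {"dp":[0,0,0.9],"turn":[0,0,0],"claw":1},
    {"dp":[0,0,0.9],"turn":[0,0,0],"claw":1},
    {"dp":[0,0,0.9],"turn":[0,0,0],"claw":1}
  ]
}}

```text
t: 11.05
ee_pos: [621.2, 45.8, 98.4]
orientation: [-1.212, -1.214, 1.208]
ft_force: [-0.7, 0.5, -0.2]
width: 81.0
```

```bash
python3 - <<'E'
from h import *
d=wgrab('w9'); print(d['T'].round(4),d['o']['ft_force']); save(d,'w9',s=1.5)
E
```

```text
[[-1.300000e-03  4.400000e-03 -1.000000e+00  6.211618e+02]
 [ 1.000000e+00  4.000000e-04 -1.300000e-03  4.577450e+01]
 [ 3.000000e-04 -1.000000e+00 -4.400000e-03  9.842920e+01]
 [ 0.000000e+00  0.000000e+00  0.000000e+00  1.000000e+00]] [-0.65017491  0.45988245 -0.20867495]
```

View pics/w9.png

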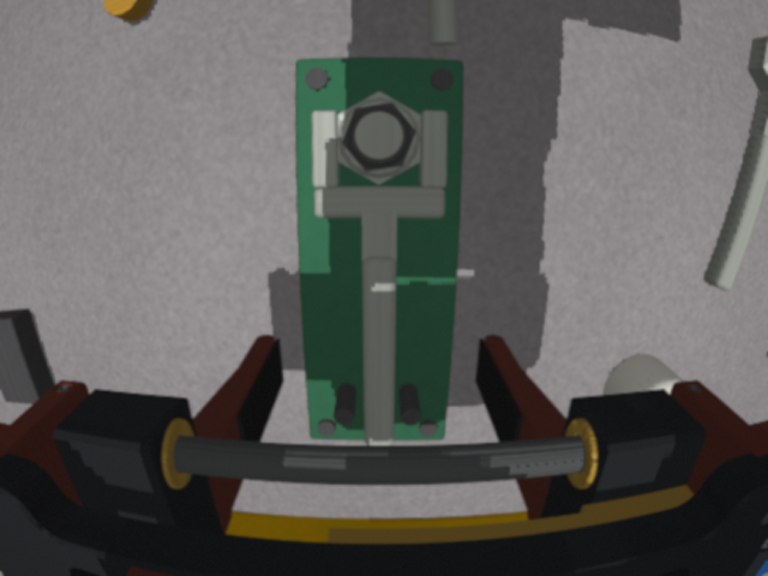

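The open spanner is seated on the lower nut with its handle (380,420) between the pins (345/409,400). Next, the ring spanner.

>>> {"api": "jog_arm", "payload": {
  "steps": [
    {"dp":[-0.29,0.86,0.6],"turn":[0,0,-0.024],"claw":1},
    {"dp":[-0.29,0.86,0.6],"turn":[0,0,-0.024],"claw":1},
    {"dp":[-0.29,0.86,0.6],"turn":[0,0,-0.024],"claw":1}
  ]
}}

```text
t: 11.35
ee_pos: [596.1, 118.2, 146.6]
orientation: [-1.243, -1.158, 1.153]
ft_force: [1.0, 0.8, 1.1]
width: 87.7
```

>>> {"api": "jog_arm", "payload": {
  "steps": [
    {"dp":[-0.29,0.86,0],"turn":[0,0,-0.024],"claw":1},
    {"dp":[-0.29,0.86,0],"turn":[0,0,-0.024],"claw":1},
    {"dp":[-0.29,0.86,0],"turn":[0,0,-0.024],"claw":1}
  ]
}}

```text
t: 11.6
ee_pos: [570.6, 190.9, 145.4]
orientation: [-1.273, -1.103, 1.101]
ft_force: [0.2, 0.2, -0.3]
width: 87.4
```

>>> {"api": "jog_arm", "payload": {
  "steps": [
    {"dp":[-0.29,0.86,0],"turn":[0,0,-0.024],"claw":1},
    {"dp":[-0.29,0.86,0],"turn":[0,0,-0.024],"claw":1},
    {"dp":[-0.29,0.86,0],"turn":[0,0,-0.024],"claw":1}
  ]
}}

```text
t: 11.85
ee_pos: [545.2, 263.3, 143.7]
orientation: [-1.301, -1.048, 1.048]
ft_force: [0.3, -0.1, 0.2]
width: 87.8
```

>>> {"api": "jog_arm", "payload": {
  "steps": [
    {"dp":[-0.29,0.86,0],"turn":[0,0,-0.024],"claw":1},
    {"dp":[-0.29,0.86,0],"turn":[0,0,-0.024],"claw":1},
    {"dp":[-0.29,0.86,0],"turn":[0,0,-0.024],"claw":1},
    {"dp":[-0.29,0.86,0],"turn":[0,0,-0.024],"claw":1},
    {"dp":[-0.29,0.86,0],"turn":[0,0,-0.024],"claw":1}
  ]
}}

```text
t: 12.27
ee_pos: [521.9, 330.8, 142.6]
orientation: [-1.33, -0.991, 0.994]
ft_force: [-0.3, 0.0, -0.5]
width: 87.7
```

```bash
python3 - <<'E'
from h import *
d=wgrab('w10'); print(d['T'].round(4),d['o']['ft_force']); save(d,'w10',s=1.5)
E
```

```text
[[ 2.864000e-01 -3.000000e-03 -9.581000e-01  5.218943e+02]
 [ 9.581000e-01  9.000000e-04  2.864000e-01  3.308479e+02]
 [-0.000000e+00 -1.000000e+00  3.100000e-03  1.426432e+02]
 [ 0.000000e+00  0.000000e+00  0.000000e+00  1.000000e+00]] [-0.31093918  0.04387194 -0.50999234]
```

View pics/w10.png

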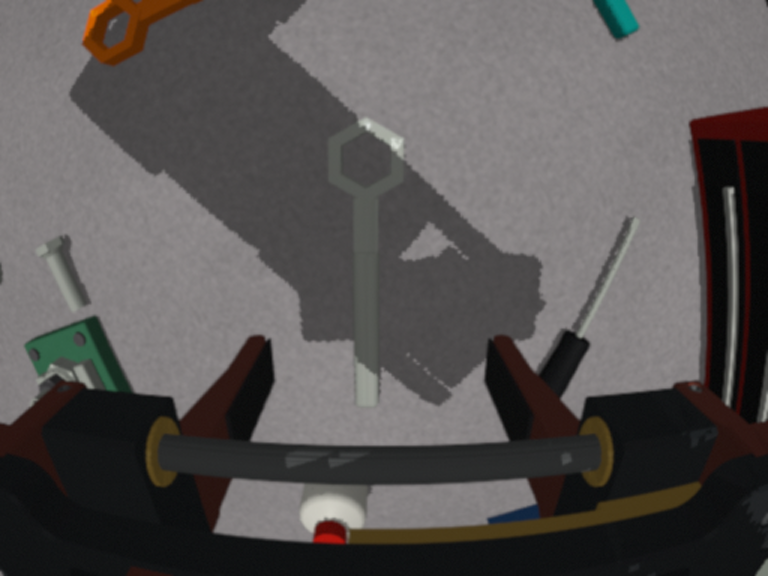

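```bash
python3 - <<'E'
from h import *
d=pickle.load(open('w10.pkl','rb'))
def P(u,v,z): return wonz(d,(u+.5)/1.5-.5,(v+.5)/1.5-.5,z)
c=P(366,158,18); e=P(367,405,20); print(c.round(1),e.round(1),np.linalg.norm(e-c)); x=(e-c)[:2]; print(np.degrees(np.arctan2(x[1],x[0])))
x/=np.linalg.norm(x); g=c[:2]+90*x; print('grip',g,'delta',g-d['T'][:2,3], 'units',(g-d['T'][:2,3])/80)
E
```

```text
[443.4 346.6  18. ] [612.3 295.2  20. ] 176.63541762975322
-16.941680402111132
grip [529.45905965 320.41654468] delta [  7.56478711 -10.43133689] units [ 0.09455984 -0.13039171]
```

>>> {"api": "jog_arm", "payload": {
  "steps": [
    {"dp":[0.09,-0.14,-0.3],"turn":[0,0,-0.0015],"claw":1},
    {"dp":[0.09,-0.14,-0.87],"turn":[0,0,-0.0015],"claw":1},
    {"dp":[0.09,-0.14,-0.87],"turn":[0,0,-0.0015],"claw":1},
    {"dp":[0.09,-0.14,-0.87],"turn":[0,0,-0.0015],"claw":1},
    {"dp":[0.09,-0.14,-0.87],"turn":[0,0,-0.0015],"claw":1}
  ]
}}

```text
t: 12.73
ee_pos: [529.9, 318.6, 73.9]
orientation: [-1.333, -0.985, 0.989]
ft_force: [1.3, 0.2, 0.2]
width: 87.8
```

>>> {"api": "jog_arm", "payload": {
  "steps": [
    {"dp":[0,0,-0.4],"turn":[0,0,0],"claw":0.9},
    {"dp":[0,0,-0.7],"turn":[0,0,0],"claw":0.6},
    {"dp":[0,0,-0.85],"turn":[0,0,0],"claw":0.6},
    {"dp":[0,0,-0.85],"turn":[0,0,0],"claw":0.6},
    {"dp":[0,0,-0.85],"turn":[0,0,0],"claw":0.6},
    {"dp":[0,0,-0.85],"turn":[0,0,0],"claw":0.6}
  ]
}}

```text
t: 13.23
ee_pos: [531.0, 319.4, 7.8]
orientation: [-1.333, -0.988, 0.987]
ft_force: [-0.4, 0.0, -0.3]
width: 53.4
```

Down 5.5 mm more and close.

>>> {"api": "jog_arm", "payload": {
  "steps": [
    {"dp":[0,0,-0.07],"turn":[0,0,0],"claw":0.1},
    {"dp":[0,0,-0.07],"turn":[0,0,0],"claw":0.1},
    {"dp":[0,0,-0.07],"turn":[0,0,0],"claw":0.1},
    {"dp":[0,0,-0.07],"turn":[0,0,0],"claw":0.1},
    {"dp":[0,0,-0.07],"turn":[0,0,0],"claw":0.1},
    {"dp":[0,0,-0.07],"turn":[0,0,0],"claw":0.1},
    {"dp":[0,0,-0.07],"turn":[0,0,0],"claw":0.1},
    {"dp":[0,0,-0.07],"turn":[0,0,0],"claw":0.1}
  ]
}}

```text
t: 13.9
ee_pos: [531.0, 319.3, 2.3]
orientation: [-1.333, -0.988, 0.987]
ft_force: [0.3, -0.1, 3.4]
width: 17.9
```

>>> {"api": "jog_arm", "payload": {
  "steps": [
    {"dp":[0,0,0],"turn":[0,0,0],"claw":0.1},
    {"dp":[0,0,0],"turn":[0,0,0],"claw":0.1},
    {"dp":[0,0,0.4],"turn":[0,0,0],"claw":0.1},
    {"dp":[0,0,0.9],"turn":[0,0,0],"claw":0.1},
    {"dp":[0,0,0.9],"turn":[0,0,0],"claw":0.1},
    {"dp":[0,0,0.9],"turn":[0,0,0],"claw":0.1},
    {"dp":[0,0,0.9],"turn":[0,0,0],"claw":0.1}
  ]
}}

```text
t: 14.48
ee_pos: [530.4, 319.0, 73.6]
orientation: [-1.333, -0.987, 0.988]
ft_force: [-1.1, -0.2, -3.2]
width: 17.7
```

```bash
python3 - <<'E'
from h import *
d=wgrab('w11'); print(d['T'].round(4),d['o']['ft_force']); save(d,'w11',s=1.5)
im=d['img'][50:180,180:330][:,:,::-1]; cv2.imwrite('pics/w11z.png',cv2.convertScaleAbs(cv2.resize(im,None,fx=5,fy=4.6,interpolation=cv2.INTER_CUBIC),alpha=1.2))
E
```

```text
[[ 2.928000e-01 -1.700000e-03 -9.562000e-01  5.304217e+02]
 [ 9.562000e-01  1.600000e-03  2.927000e-01  3.189502e+02]
 [ 1.000000e-03 -1.000000e+00  2.100000e-03  7.360000e+01]
 [ 0.000000e+00  0.000000e+00  0.000000e+00  1.000000e+00]] [-1.06593073 -0.21847673 -3.22788372]
```

View pics/w11.png

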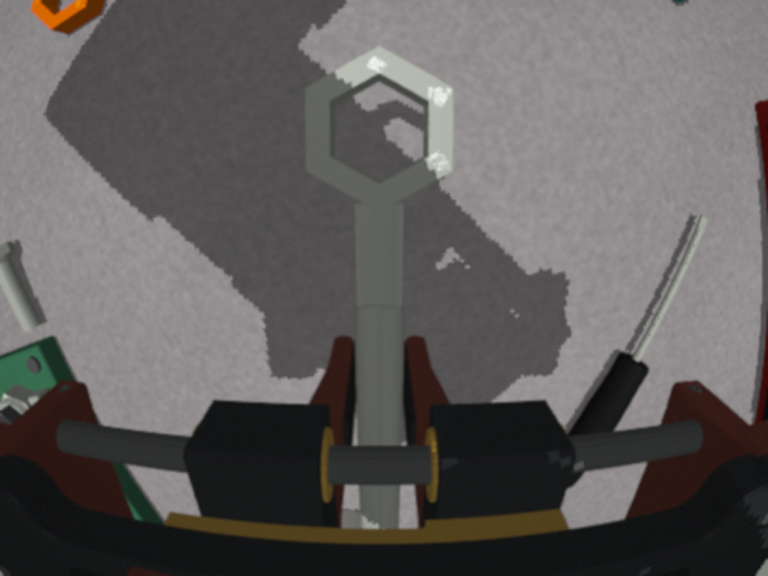

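View pics/w11z.png

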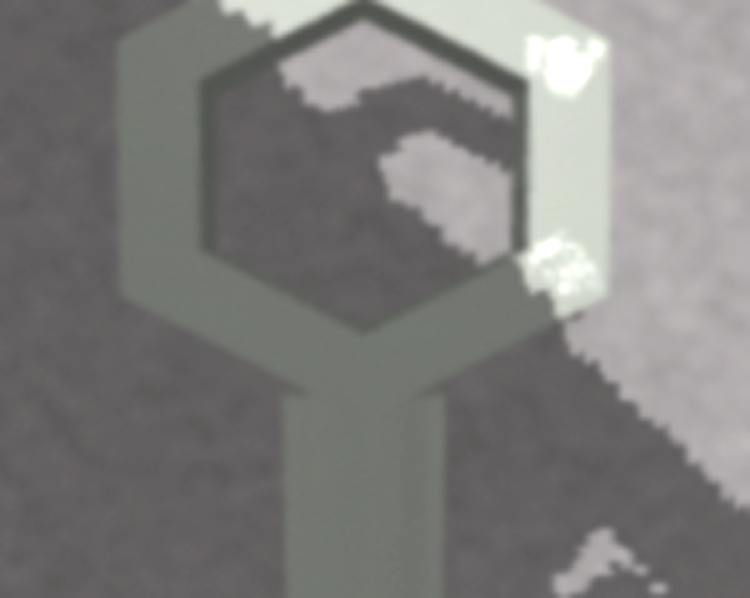

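```bash
python3 - <<'E'
from h import *
d=pickle.load(open('w11.pkl','rb'))
def P(u,v,z): return wonz(d,180+(u+.5)/5-.5,50+(v+.5)/4.6-.5,z)
z=73.6-2.2+18
H=np.array([P(*p,z) for p in [(365,-3),(526,80),(526,250),(364,332),(201,250),(201,78)]]); c=H.mean(0)
O=np.array([P(*p,z) for p in [(609,40),(609,298),(119,292),(119,40)]])
a=np.degrees(np.arctan2((H-c)[:,1],(H-c)[:,0])); print(c,np.linalg.norm(H-c,axis=1).round(1),(a%60).round(1),O.mean(0))
Rm=d['T'][:3,:3]; print('tool rel',(Rm.T@(c-d['T'][:3,3])).round(2))
print('handle ang by tool', np.degrees(np.arctan2(-Rm[1,2],-Rm[0,2])))
E
```

```text
[443.85807894 346.28410276  89.4       ] [17.9 18.1 18.2 18.1 18.2 18.2] [42.6 43.2 42.7 43.  43.  42.1] [443.85085545 346.30894486  89.4       ]
tool rel [  0.81 -15.61  90.81]
handle ang by tool -17.02267989406377
```

>>> {"api": "jog_arm", "payload": {
  "steps": [
    {"dp":[0.04,-0.6,0.5],"turn":[0,0,-0.03],"claw":0.1},
    {"dp":[0.04,-0.92,0.5],"turn":[0,0,-0.071],"claw":0.1},
    {"dp":[0.04,-0.92,0.5],"turn":[0,0,-0.071],"claw":0.1},
    {"dp":[0.04,-0.92,0.5],"turn":[0,0,-0.071],"claw":0.1}
  ]
}}

```text
t: 14.87
ee_pos: [532.5, 243.1, 111.9]
orientation: [-1.409, -0.813, 0.819]
ft_force: [0.0, -0.3, -2.9]
width: 17.7
```

>>> {"api": "jog_arm", "payload": {
  "steps": [
    {"dp":[0.04,-0.6,0],"turn":[0,0,-0.03],"claw":0.1},
    {"dp":[0.04,-0.92,0],"turn":[0,0,-0.071],"claw":0.1},
    {"dp":[0.04,-0.92,0],"turn":[0,0,-0.071],"claw":0.1},
    {"dp":[0.04,-0.92,0],"turn":[0,0,-0.071],"claw":0.1}
  ]
}}

```text
t: 15.2
ee_pos: [534.8, 168.7, 110.3]
orientation: [-1.469, -0.639, 0.649]
ft_force: [0.8, -0.2, -3.3]
width: 17.8
```

>>> {"api": "jog_arm", "payload": {
  "steps": [
    {"dp":[0.04,-0.6,0],"turn":[0,0,-0.03],"claw":0.1},
    {"dp":[0.04,-0.92,0],"turn":[0,0,-0.071],"claw":0.1},
    {"dp":[0.04,-0.92,0],"turn":[0,0,-0.071],"claw":0.1},
    {"dp":[0.04,-0.92,0],"turn":[0,0,-0.071],"claw":0.1}
  ]
}}

```text
t: 15.53
ee_pos: [537.9, 95.1, 109.3]
orientation: [-1.514, -0.465, 0.476]
ft_force: [-0.4, 0.5, -2.7]
width: 17.8
```

>>> {"api": "jog_arm", "payload": {
  "steps": [
    {"dp":[0.04,-0.6,0],"turn":[0,0,-0.03],"claw":0.1},
    {"dp":[0.04,-0.92,0],"turn":[0,0,-0.071],"claw":0.1},
    {"dp":[0.04,-0.92,0],"turn":[0,0,-0.071],"claw":0.1},
    {"dp":[0.04,-0.92,0],"turn":[0,0,-0.071],"claw":0.1}
  ]
}}

```text
t: 15.87
ee_pos: [541.3, 22.0, 108.8]
orientation: [-1.544, -0.293, 0.303]
ft_force: [0.5, 0.7, -3.8]
width: 17.7
```

>>> {"api": "jog_arm", "payload": {
  "steps": [
    {"dp":[0.06,-0.4,0],"turn":[0,0,-0.03],"claw":0.1},
    {"dp":[0.06,-0.82,-0.05],"turn":[0,0,-0.07],"claw":0.1},
    {"dp":[0.06,-0.82,-0.1],"turn":[0,0,-0.07],"claw":0.1},
    {"dp":[0.06,-0.82,-0.1],"turn":[0,0,-0.07],"claw":0.1},
    {"dp":[0.06,-0.82,-0.1],"turn":[0,0,-0.07],"claw":0.1},
    {"dp":[0.06,-0.82,-0.1],"turn":[0,0,-0.07],"claw":0.1}
  ]
}}

```text
t: 16.37
ee_pos: [546.2, -41.8, 100.7]
orientation: [-1.559, -0.124, 0.133]
ft_force: [0.1, -0.9, -2.7]
width: 18.1
```

```bash
python3 - <<'E'
from h import *
d=wgrab('w12'); print(d['T'].round(4),d['o']['ft_force']); 
Rm=d['T'][:3,:3]; print('handle ang', np.degrees(np.arctan2(-Rm[1,2],-Rm[0,2])))
im=d['img'][30:160,180:330][:,:,::-1]; cv2.imwrite('pics/w12z.png',cv2.convertScaleAbs(cv2.resize(im,None,fx=5,fy=4.6,interpolation=cv2.INTER_CUBIC),alpha=1.2))
E
```

```text
[[ 9.866000e-01 -6.800000e-03 -1.631000e-01  5.461999e+02]
 [ 1.632000e-01  7.100000e-03  9.866000e-01 -4.179190e+01]
 [-5.600000e-03 -1.000000e+00  8.100000e-03  1.006950e+02]
 [ 0.000000e+00  0.000000e+00  0.000000e+00  1.000000e+00]] [ 0.08895054 -0.87349674 -2.67400737]
handle ang -80.61168306758665
```

View pics/w12z.png

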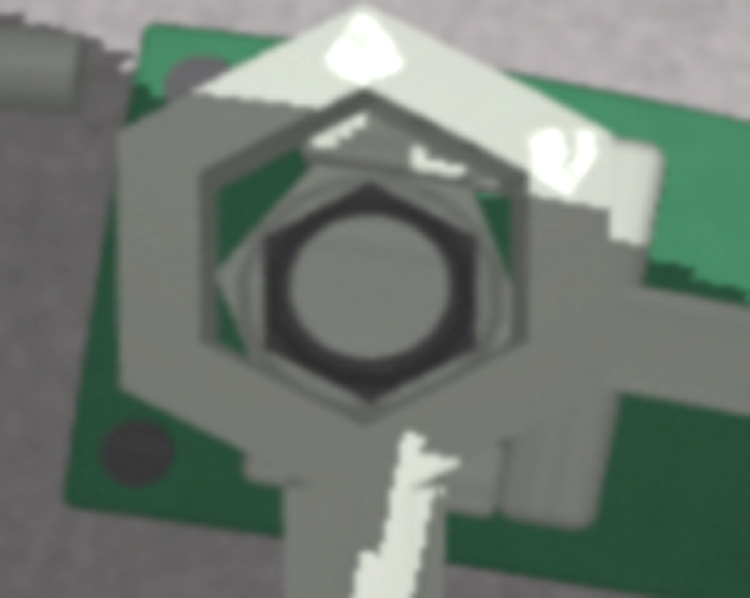

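```bash
cat > m.py <<'E'
from h import *
def calc(f,v0,jam,screw,hole,zr,zj=52):
    d=pickle.load(open(f+'.pkl','rb')); Rm=d['T'][:3,:3]
    P=lambda u,v,z: wonz(d,180+(u+.5)/5-.5,v0+(v+.5)/4.6-.5,z)
    z=d['T'][2,3]-2.2+zr
    H=np.array([P(*p,z) for p in hole]); J=np.array([P(*p,zj) for p in jam]); s=P(*screw,75)
    for n,X in(('hole',H),('jam',J)):
        c=X.mean(0); a=np.degrees(np.arctan2((X-c)[:,1],(X-c)[:,0])); print(n,c.round(2),np.linalg.norm(X-c,axis=1).round(1),(a%60).round(1))
    print('screw',s.round(2),'d jam-hole',(J.mean(0)-H.mean(0)).round(2),'d screw-hole',(s-H.mean(0)).round(2))
    print('handle',np.degrees(np.arctan2(-Rm[1,2],-Rm[0,2])), 'phys ring',(d['T'][:3,3]+Rm@np.array([0,0,90.8])).round(2),'cam',(d['T']@d['hand_eye'])[:3,3].round(1))
E
python3 - <<'E'
from m import *
calc('w12',30,[(371,187),(475,240),(475,350),(371,403),(265,350),(265,240)],(369,285),[(365,89),(527,172),(527,342),(365,424),(201,342),(201,172)],18)
E
```

```text
hole [531.07  47.97 116.49] [18.  18.2 18.3 18.1 18.3 18.3] [39.1 39.6 39.3 39.6 39.3 39.1]
jam [531.8   46.15  52.  ] [16.6 16.9 16.9 16.7 17.  17. ] [39.  39.7 39.3 39.7 39.2 39.2]
screw [531.62  46.59  75.  ] d jam-hole [  0.73  -1.82 -64.49] d screw-hole [  0.55  -1.38 -41.49]
handle -80.61168306758665 phys ring [531.39  47.79 101.43] cam [533.5  38.8 262.6]
```

>>> {"api": "jog_arm", "payload": {
  "steps": [
    {"dp":[0.008,-0.022,0],"turn":[-0.0022,-0.0022,0],"claw":0.1},
    {"dp":[0.008,-0.022,-0.2],"turn":[-0.0022,-0.0022,0],"claw":0.1},
    {"dp":[0.008,-0.022,-0.45],"turn":[-0.0022,-0.0022,0],"claw":0.1},
    {"dp":[0.008,-0.022,-0.45],"turn":[-0.0022,-0.0022,0],"claw":0.1},
    {"dp":[0.008,-0.022,-0.45],"turn":[-0.0022,-0.0022,0],"claw":0.1},
    {"dp":[0.008,-0.022,-0.45],"turn":[-0.0022,-0.0022,0],"claw":0.1}
  ]
}}

```text
t: 16.92
ee_pos: [547.3, -43.3, 65.5]
orientation: [-1.567, -0.13, 0.128]
ft_force: [0.3, -0.7, -3.3]
width: 17.6
```

```bash
python3 - <<'E'
from h import *
d=wgrab('w13'); print(d['T'].round(4),d['o']['ft_force']); 
im=d['img'][30:160,180:330][:,:,::-1]; cv2.imwrite('pics/w13z.png',cv2.convertScaleAbs(cv2.resize(im,None,fx=5,fy=4.6,interpolation=cv2.INTER_CUBIC),alpha=1.2))
E
```

```text
[[ 9.865000e-01  9.000000e-04 -1.636000e-01  5.472742e+02]
 [ 1.636000e-01 -1.000000e-04  9.865000e-01 -4.333450e+01]
 [ 9.000000e-04 -1.000000e+00 -2.000000e-04  6.545810e+01]
 [ 0.000000e+00  0.000000e+00  0.000000e+00  1.000000e+00]] [ 0.30658916 -0.72275536 -3.30094668]
```

View pics/w13z.png

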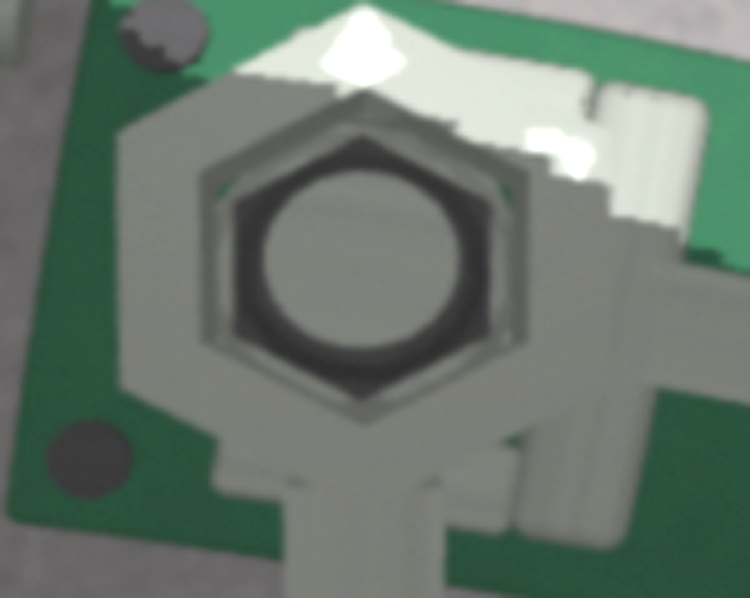

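```bash
python3 - <<'E'
from m import *
calc('w13',30,[(362,136),(491,198),(491,333),(362,401),(233,333),(233,198)],(361,258),[(365,89),(527,172),(527,342),(365,424),(201,342),(201,172)],18)
E
```

```text
hole [531.99  46.49  81.26] [17.9 18.1 18.2 18.  18.2 18.2] [39.1 39.7 39.3 39.6 39.3 39.1]
jam [531.67  46.75  52.  ] [16.7 17.3 17.2 17.3 17.2 17.3] [39.3 40.  39.7 39.3 39.  38.6]
screw [531.66  46.45  75.  ] d jam-hole [ -0.32   0.26 -29.26] d screw-hole [-0.33 -0.04 -6.26]
handle -80.58256273073737 phys ring [532.42  46.24  65.44] cam [533.3  38.4 226.7]
```

>>> {"api": "jog_arm", "payload": {
  "steps": [
    {"dp":[-0.004,0.001,-0.05],"turn":[0,0,0],"claw":0.1},
    {"dp":[-0.004,0.001,-0.1],"turn":[0,0,0],"claw":0.1},
    {"dp":[-0.004,0.001,-0.15],"turn":[0,0,0],"claw":0.1},
    {"dp":[-0.004,0.001,-0.18],"turn":[0,0,0],"claw":0.1},
    {"dp":[-0.004,0.001,-0.18],"turn":[0,0,0],"claw":0.1}
  ]
}}

```text
t: 17.38
ee_pos: [546.8, -43.4, 50.7]
orientation: [-1.567, -0.129, 0.128]
ft_force: [-0.5, 0.0, -2.7]
width: 17.9
```

>>> {"api": "jog_arm", "payload": {
  "steps": [
    {"dp":[0,0,-0.04],"turn":[0,0,0],"claw":0.1},
    {"dp":[0,0,-0.08],"turn":[0,0,0],"claw":0.1},
    {"dp":[0,0,-0.09],"turn":[0,0,0],"claw":0.1},
    {"dp":[0,0,-0.09],"turn":[0,0,0],"claw":0.1},
    {"dp":[0,0,-0.09],"turn":[0,0,0],"claw":0.1}
  ]
}}

```text
t: 17.8
ee_pos: [546.8, -43.4, 43.4]
orientation: [-1.567, -0.129, 0.128]
ft_force: [0.3, 0.2, -3.3]
width: 18.2
```

>>> {"api": "jog_arm", "payload": {
  "steps": [
    {"dp":[0,0,-0.01],"turn":[0,0,0],"claw":0.1},
    {"dp":[0,0,-0.01],"turn":[0,0,0],"claw":0.28},
    {"dp":[0,0,-0.01],"turn":[0,0,0],"claw":0.28},
    {"dp":[0,0,-0.01],"turn":[0,0,0],"claw":0.28},
    {"dp":[0,0,-0.01],"turn":[0,0,0],"claw":0.28}
  ]
}}

```text
t: 18.22
ee_pos: [547.1, -43.4, 42.9]
orientation: [-1.567, -0.13, 0.128]
ft_force: [0.1, -0.6, 0.5]
width: 24.8
```

```bash
python3 - <<'E'
from h import *
d=wgrab('w14'); print(d['T'].round(4),d['o']['ft_force'],d['o']['moment'],d['o']['width']); save(d,'w14',s=1.5)
E
```

```text
[[ 9.866000e-01  1.100000e-03 -1.633000e-01  5.470682e+02]
 [ 1.633000e-01 -1.000000e-04  9.866000e-01 -4.341020e+01]
 [ 1.100000e-03 -1.000000e+00 -2.000000e-04  4.292200e+01]
 [ 0.000000e+00  0.000000e+00  0.000000e+00  1.000000e+00]] [ 0.05969804 -0.64130479  0.51686884] [-0.08746248  0.04527568 -0.01185768] 24.777625643460578
```

View pics/w14.png

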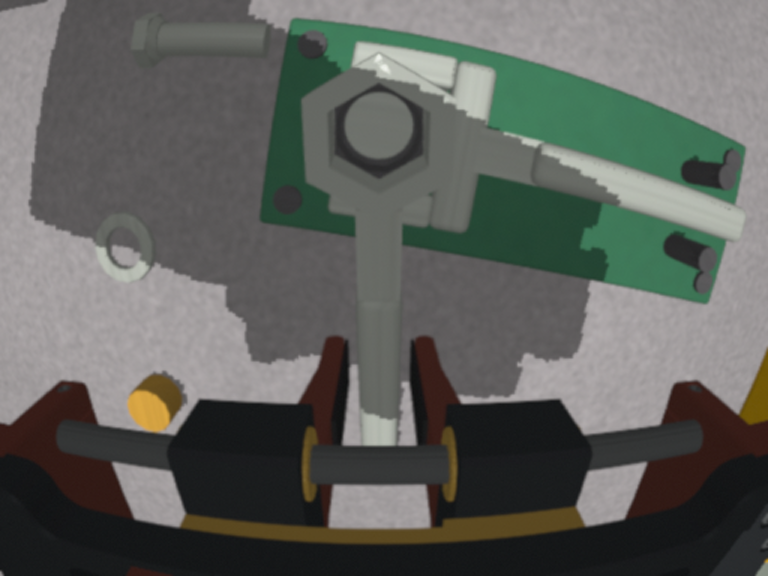

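```bash
python3 - <<'E'
import numpy as np
r=91;th=-80.6
for k in range(12):
    a=np.radians(th-7*k);b=np.radians(th-7*(k+1));print(th-7*(k+1),(r*np.array([np.cos(b)-np.cos(a),np.sin(b)-np.sin(a)])/80).round(3), (np.array([532,46.2])+r*np.array([np.cos(b),np.sin(b)])).round(1))
E
```

```text
-87.6 [-0.138 -0.014] [535.8 -44.7]
-94.6 [-0.139  0.003] [524.7 -44.5]
-101.6 [-0.137  0.02 ] [513.7 -42.9]
-108.6 [-0.134  0.036] [503. -40.]
-115.6 [-0.129  0.052] [492.7 -35.9]
-122.6 [-0.121  0.068] [483.  -30.5]
-129.6 [-0.112  0.082] [474.  -23.9]
-136.6 [-0.101  0.095] [465.9 -16.3]
-143.6 [-0.089  0.107] [458.8  -7.8]
-150.6 [-0.075  0.117] [452.7   1.5]
-157.6 [-0.061  0.125] [447.9  11.5]
-164.6 [-0.045  0.131] [444.3  22. ]
```

>>> {"api": "jog_arm", "payload": {
  "steps": [
    {"dp":[-0.035,-0.003,0],"turn":[0,0,-0.01],"claw":0.28},
    {"dp":[-0.07,-0.007,0],"turn":[0,0,-0.02],"claw":0.28},
    {"dp":[-0.105,-0.01,0],"turn":[0,0,-0.03],"claw":0.28},
    {"dp":[-0.138,-0.014,0],"turn":[0,0,-0.039],"claw":0.28},
    {"dp":[-0.138,-0.014,0],"turn":[0,0,-0.039],"claw":0.28}
  ]
}}

```text
t: 18.68
ee_pos: [537.1, -44.5, 43.6]
orientation: [-1.571, -0.035, 0.029]
ft_force: [1.8, 1.0, 3.3]
width: 24.8
```

>>> {"api": "jog_arm", "payload": {
  "steps": [
    {"dp":[-0.035,0,0],"turn":[0,0,-0.01],"claw":0.28},
    {"dp":[-0.07,0,0],"turn":[0,0,-0.02],"claw":0.28},
    {"dp":[-0.105,0.002,0],"turn":[0,0,-0.03],"claw":0.28},
    {"dp":[-0.139,0.003,0],"turn":[0,0,-0.039],"claw":0.28},
    {"dp":[-0.139,0.003,0],"turn":[0,0,-0.039],"claw":0.28}
  ]
}}

```text
t: 19.1
ee_pos: [526.4, -44.3, 43.9]
orientation: [-1.57, 0.061, -0.068]
ft_force: [1.6, 0.0, 1.6]
width: 25.1
```

```bash
cat > st.py <<'E'
from h import *
def st():
    o=ctrl.get_obs(); M=R.from_rotvec(o['orientation']).as_matrix(); p=o['ee_pos']
    C=np.array([532,46.2]); v=p[:2]-C
    th=np.degrees(np.arctan2(v[1],v[0])); u=v/np.linalg.norm(v); cw=np.array([u[1],-u[0]])
    print('t %.2f'%o['t'],p.round(2),'r %.2f th %.2f hand %.2f'%(np.linalg.norm(v),th,np.degrees(np.arctan2(-M[1,2],-M[0,2]))),'tilt',M[:2,1].round(4))
    F=o['ft_force']; print('F',F.round(2),'cw drag %.2f rad %.2f'%(-F[:2]@cw,F[:2]@u),'M',o['moment'].round(3),'w',o['width'])
st()
E
python3 st.py
```

```text
t 19.10 [526.39 -44.32  43.89] r 90.69 th -93.54 hand -94.71 tilt [ 0.0048 -0.0008]
F [1.58 0.04 1.59] cw drag 1.57 rad -0.14 M [-0.108 -0.246 -0.051] w 25.115047022500256
```

>>> {"api": "jog_arm", "payload": {
  "steps": [
    {"dp":[-0.035,0.004,-0.005],"turn":[0,0,-0.01],"claw":0.28},
    {"dp":[-0.07,0.008,-0.005],"turn":[0,0,-0.02],"claw":0.28},
    {"dp":[-0.105,0.014,-0.005],"turn":[0,0,-0.028],"claw":0.28},
    {"dp":[-0.138,0.02,-0.005],"turn":[0,-0.001,-0.035],"claw":0.28},
    {"dp":[-0.138,0.02,-0.005],"turn":[0,-0.001,-0.035],"claw":0.28}
  ]
}}

```text
t: 19.52
ee_pos: [515.5, -42.9, 43.7]
orientation: [-1.567, 0.144, -0.158]
ft_force: [1.8, -1.3, 2.4]
width: 24.4
```

```bash
python3 st.py
```

```text
t 19.52 [515.53 -42.87  43.69] r 90.58 th -100.48 hand -101.00 tilt [ 0.0088 -0.0018]
F [ 1.83 -1.27  2.39] cw drag 2.03 rad 0.92 M [-0.367 -0.392 -0.028] w 24.409784571439715
```

>>> {"api": "jog_arm", "payload": {
  "steps": [
    {"dp":[-0.034,0.008,0],"turn":[0,0,-0.01],"claw":0.28},
    {"dp":[-0.068,0.017,0],"turn":[0,0,-0.02],"claw":0.28},
    {"dp":[-0.102,0.026,0],"turn":[0,0,-0.028],"claw":0.28},
    {"dp":[-0.135,0.036,0],"turn":[0,0,-0.037],"claw":0.28},
    {"dp":[-0.135,0.036,0],"turn":[0,0,-0.037],"claw":0.28}
  ]
}}

```text
t: 19.93
ee_pos: [505.1, -40.2, 43.9]
orientation: [-1.559, 0.234, -0.25]
ft_force: [2.9, -3.2, 1.6]
width: 24.7
```

```bash
python3 - <<'E'
from st import *
d=wgrab('w15'); save(d,'w15',s=1.5)
E
```

```text
t 19.93 [505.06 -40.23  43.91] r 90.53 th -107.32 hand -107.65 tilt [ 0.0094 -0.0032]
F [ 2.91 -3.21  1.57] cw drag 3.73 rad 2.20 M [-0.496 -0.358 -0.077] w 24.68102733453589
```

View pics/w15.png

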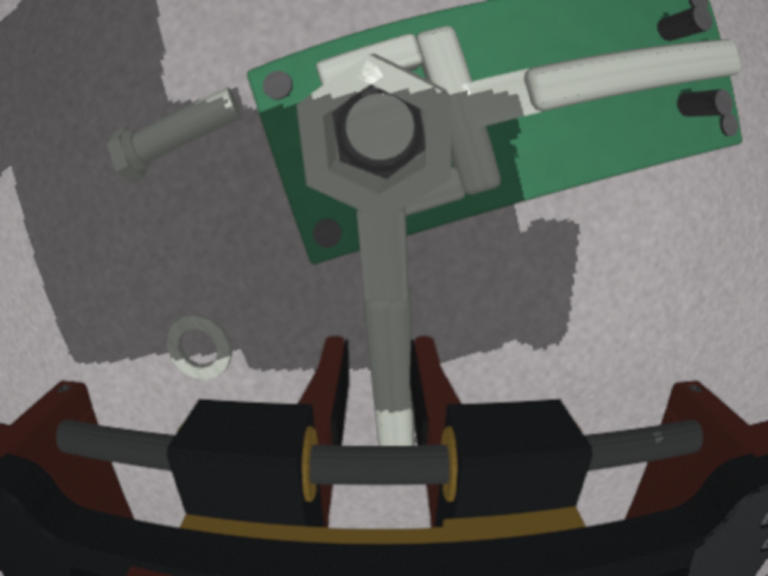

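>>> {"api": "jog_arm", "payload": {
  "steps": [
    {"dp":[-0.03,0.01,0],"turn":[0,0.001,-0.008],"claw":0.28},
    {"dp":[-0.055,0.019,-0.005],"turn":[0,0.003,-0.016],"claw":0.28},
    {"dp":[-0.075,0.026,-0.01],"turn":[0,0.003,-0.022],"claw":0.28},
    {"dp":[-0.075,0.026,-0.01],"turn":[0,0.003,-0.022],"claw":0.28}
  ]
}}

```text
t: 20.32
ee_pos: [501.5, -38.7, 43.9]
orientation: [-1.554, 0.291, -0.298]
ft_force: [5.7, -4.4, 3.5]
width: 24.8
```

```bash
python3 st.py
```

```text
t 20.32 [501.52 -38.68  43.86] r 90.19 th -109.75 hand -111.49 tilt [ 0.0041 -0.0043]
F [ 5.7  -4.44  3.53] cw drag 6.87 rad 2.25 M [-0.777 -0.938 -0.071] w 24.800144222780947
```

>>> {"api": "jog_arm", "payload": {
  "steps": [
    {"dp":[-0.03,0.012,0],"turn":[0,0,-0.008],"claw":0.28},
    {"dp":[-0.055,0.022,0],"turn":[0,0,-0.016],"claw":0.28},
    {"dp":[-0.073,0.031,0],"turn":[0,0,-0.022],"claw":0.28},
    {"dp":[-0.073,0.031,0],"turn":[0,0,-0.022],"claw":0.28}
  ]
}}

```text
t: 20.65
ee_pos: [496.8, -36.6, 44.2]
orientation: [-1.546, 0.342, -0.353]
ft_force: [4.1, -4.4, 1.8]
width: 24.5
```

```bash
python3 st.py
```

```text
t 20.65 [496.81 -36.58  44.16] r 89.95 th -113.03 hand -115.40 tilt [ 0.0059 -0.0051]
F [ 4.08 -4.39  1.84] cw drag 5.48 rad 2.44 M [-0.742 -0.622 -0.022] w 24.540405513265483
```

>>> {"api": "jog_arm", "payload": {
  "steps": [
    {"dp":[-0.03,0.012,0],"turn":[0,0.001,-0.003],"claw":0.28},
    {"dp":[-0.055,0.024,-0.005],"turn":[0,0.002,-0.006],"claw":0.28},
    {"dp":[-0.055,0.024,-0.005],"turn":[0,0.002,-0.006],"claw":0.28},
    {"dp":[-0.055,0.024,-0.005],"turn":[0,0.002,-0.006],"claw":0.28}
  ]
}}

```text
t: 20.98
ee_pos: [493.7, -35.3, 44.1]
orientation: [-1.546, 0.359, -0.364]
ft_force: [3.5, -5.2, 1.8]
width: 24.7
```

```bash
python3 st.py
```

```text
t 20.98 [493.68 -35.29  44.12] r 90.05 th -115.18 hand -116.37 tilt [ 0.0017 -0.0059]
F [ 3.49 -5.24  1.75] cw drag 5.39 rad 3.25 M [-1.109 -0.579 -0.076] w 24.736621297777088
```

>>> {"api": "jog_arm", "payload": {
  "steps": [
    {"dp":[-0.03,0.013,0],"turn":[0,0,-0.008],"claw":0.28},
    {"dp":[-0.055,0.026,0],"turn":[0,0,-0.015],"claw":0.28},
    {"dp":[-0.055,0.026,0],"turn":[0,0,-0.015],"claw":0.28},
    {"dp":[-0.055,0.026,0],"turn":[0,0,-0.015],"claw":0.28}
  ]
}}

```text
t: 21.32
ee_pos: [490.3, -33.6, 44.3]
orientation: [-1.54, 0.393, -0.4]
ft_force: [3.8, -4.6, 1.0]
width: 24.6
```

```bash
python3 - <<'E'
from st import *
d=wgrab('w16'); save(d,'w16',s=1.5)
E
```

```text
t 21.32 [490.26 -33.65  44.32] r 90.10 th -117.60 hand -118.96 tilt [ 0.003  -0.0066]
F [ 3.85 -4.61  0.99] cw drag 5.55 rad 2.30 M [-0.811 -0.574 -0.031] w 24.604319299882327
```

View pics/w16.png

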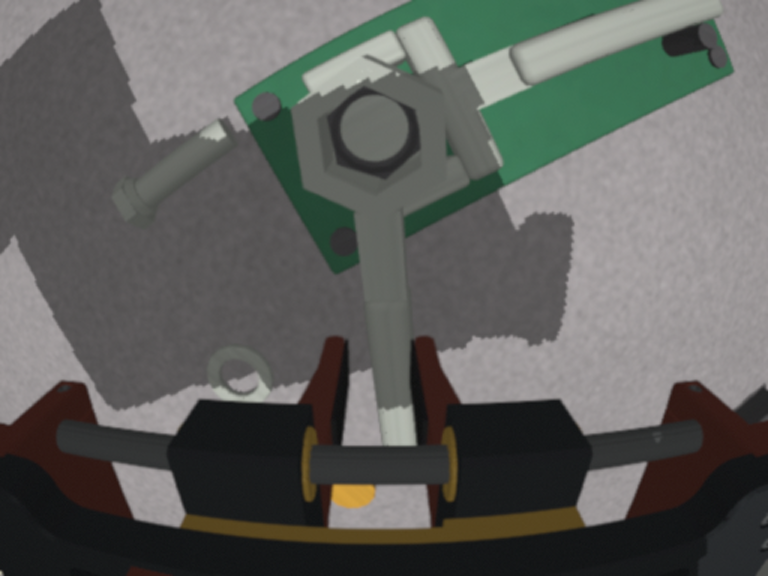

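>>> {"api": "jog_arm", "payload": {
  "steps": [
    {"dp":[-0.03,0.016,0],"turn":[0,0.001,-0.008],"claw":0.28},
    {"dp":[-0.052,0.029,-0.005],"turn":[0.001,0.001,-0.014],"claw":0.28},
    {"dp":[-0.052,0.029,-0.005],"turn":[0.001,0.001,-0.014],"claw":0.28},
    {"dp":[-0.052,0.029,-0.005],"turn":[0.001,0.001,-0.014],"claw":0.28}
  ]
}}

```text
t: 21.7
ee_pos: [487.4, -31.9, 44.2]
orientation: [-1.531, 0.427, -0.432]
ft_force: [5.1, -4.4, 1.1]
width: 24.4
```

```bash
python3 st.py
```

```text
t 21.70 [487.41 -31.95  44.23] r 89.97 th -119.71 hand -121.38 tilt [ 0.0018 -0.0042]
F [ 5.07 -4.41  1.09] cw drag 6.59 rad 1.32 M [-1.018 -0.623 -0.086] w 24.384935412840008
```

>>> {"api": "jog_arm", "payload": {
  "steps": [
    {"dp":[-0.03,0.018,0],"turn":[0,0,-0.008],"claw":0.28},
    {"dp":[-0.05,0.032,-0.005],"turn":[0.001,0.001,-0.014],"claw":0.28},
    {"dp":[-0.05,0.032,-0.005],"turn":[0.001,0.001,-0.014],"claw":0.28},
    {"dp":[-0.05,0.032,-0.005],"turn":[0.001,0.001,-0.014],"claw":0.28}
  ]
}}

```text
t: 22.03
ee_pos: [485.0, -30.2, 44.2]
orientation: [-1.523, 0.461, -0.464]
ft_force: [4.8, -7.8, 2.2]
width: 24.5
```

```bash
python3 st.py
```

```text
t 22.03 [485.02 -30.18  44.23] r 89.67 th -121.59 hand -123.79 tilt [ 0.0014 -0.002 ]
F [ 4.8  -7.75  2.2 ] cw drag 8.15 rad 4.09 M [-1.32  -0.724 -0.172] w 24.528369643904384
```

>>> {"api": "jog_arm", "payload": {
  "steps": [
    {"dp":[-0.015,0.006,0],"turn":[0,0,0],"claw":0.28},
    {"dp":[-0.028,0.012,0],"turn":[0,0,0],"claw":0.28},
    {"dp":[-0.028,0.012,0],"turn":[0,0,0],"claw":0.28},
    {"dp":[-0.028,0.012,0],"turn":[0,0,0],"claw":0.28}
  ]
}}

```text
t: 22.37
ee_pos: [484.1, -29.9, 44.5]
orientation: [-1.523, 0.457, -0.464]
ft_force: [3.5, -6.1, -0.4]
width: 24.6
```

```bash
python3 st.py
```

```text
t 22.37 [484.13 -29.89  44.47] r 89.90 th -122.17 hand -123.68 tilt [ 0.0037 -0.0029]
F [ 3.48 -6.11 -0.44] cw drag 6.20 rad 3.32 M [-1.177 -0.726 -0.019] w 24.631384616056536
```

>>> {"api": "jog_arm", "payload": {
  "steps": [
    {"dp":[-0.02,0.01,0],"turn":[0,0.001,-0.004],"claw":0.28},
    {"dp":[-0.036,0.018,-0.005],"turn":[0,0.001,-0.006],"claw":0.28},
    {"dp":[-0.036,0.018,-0.005],"turn":[0,0.001,-0.006],"claw":0.28},
    {"dp":[-0.036,0.018,-0.005],"turn":[0,0.001,-0.006],"claw":0.28}
  ]
}}

```text
t: 22.7
ee_pos: [482.9, -29.1, 44.4]
orientation: [-1.521, 0.47, -0.477]
ft_force: [4.3, -6.0, 0.9]
width: 24.5
```

```bash
cat > st2.py <<'E'
from st import *
def avg(n=5):
    C=np.array([532,46.2]);L=[]
    for i in range(n):
        ctrl.get_image('wrist'); o=ctrl.get_obs(); v=o['ee_pos'][:2]-C; u=v/np.linalg.norm(v); cw=np.array([u[1],-u[0]])
        L.append([-o['ft_force'][:2]@cw, o['ft_force'][:2]@u, np.degrees(np.arctan2(v[1],v[0]))])
    print(np.array(L).round(2).tolist()); print('mean',np.mean(L,0).round(2),'t',o['t'])
E
python3 -c "
from st2 import *
avg(4)"
```

```text
t 22.70 [482.9  -29.13  44.4 ] r 89.91 th -123.09 hand -124.65 tilt [ 0.0033 -0.0037]
F [ 4.33 -5.97  0.93] cw drag 6.89 rad 2.64 M [-1.153 -0.821 -0.114] w 24.52219497899288
[[6.95, 3.01, -123.07], [7.73, 2.5, -123.07], [7.3, 1.92, -123.08], [7.84, 2.56, -123.08]]
mean [   7.46    2.5  -123.08] t 22.9
```

>>> {"api": "jog_arm", "payload": {
  "steps": [
    {"dp":[-0.03,0.018,0],"turn":[0,0,0],"claw":0.28},
    {"dp":[-0.04,0.024,-0.005],"turn":[0,0.001,0],"claw":0.28},
    {"dp":[-0.04,0.024,-0.005],"turn":[0,0.001,0],"claw":0.28},
    {"dp":[-0.04,0.024,-0.005],"turn":[0,0.001,0],"claw":0.28}
  ]
}}

```text
t: 23.23
ee_pos: [481.2, -28.1, 44.3]
orientation: [-1.523, 0.469, -0.476]
ft_force: [4.4, -7.4, 2.2]
width: 24.5
```

```bash
python3 -c "
from st2 import *
avg(3)"
```

```text
t 23.23 [481.23 -28.1   44.33] r 89.99 th -124.34 hand -124.54 tilt [ 0.0027 -0.0048]
F [ 4.41 -7.44  2.24] cw drag 7.84 rad 3.65 M [-1.429 -0.671 -0.102] w 24.54291191732261
[[7.55, 3.88, -124.35], [8.03, 4.77, -124.36], [7.28, 3.14, -124.36]]
mean [   7.62    3.93 -124.36] t 23.3833
```

>>> {"api": "jog_arm", "payload": {
  "steps": [
    {"dp":[-0.03,0.018,0],"turn":[0,0,-0.003],"claw":0.28},
    {"dp":[-0.042,0.026,0],"turn":[0,0,-0.006],"claw":0.28},
    {"dp":[-0.042,0.026,0],"turn":[0,0,-0.006],"claw":0.28},
    {"dp":[-0.042,0.026,0],"turn":[0,0,-0.006],"claw":0.28}
  ]
}}

```text
t: 23.72
ee_pos: [478.9, -26.7, 44.5]
orientation: [-1.52, 0.481, -0.49]
ft_force: [3.6, -6.9, -0.8]
width: 24.3
```

```bash
python3 -c "
from st2 import *
avg(3)"
```

```text
t 23.72 [478.89 -26.74  44.47] r 90.22 th -126.06 hand -125.51 tilt [ 0.0042 -0.0056]
F [ 3.62 -6.93 -0.75] cw drag 7.00 rad 3.47 M [-1.314 -0.599 -0.151] w 24.33027658122146
[[7.02, 3.09, -126.06], [6.58, 3.46, -126.02], [7.24, 3.49, -126.04]]
mean [   6.95    3.34 -126.04] t 23.8667
```

>>> {"api": "jog_arm", "payload": {
  "steps": [
    {"dp":[-0.03,0.02,0],"turn":[0,0,-0.004],"claw":0.28},
    {"dp":[-0.042,0.028,-0.005],"turn":[0.001,0.001,-0.01],"claw":0.28},
    {"dp":[-0.042,0.028,-0.005],"turn":[0.001,0.001,-0.01],"claw":0.28},
    {"dp":[-0.042,0.028,-0.005],"turn":[0.001,0.001,-0.01],"claw":0.28}
  ]
}}

```text
t: 24.2
ee_pos: [477.0, -25.3, 44.4]
orientation: [-1.513, 0.505, -0.512]
ft_force: [4.6, -7.1, 1.0]
width: 24.7
```

```bash
python3 -c "
from st2 import *
avg(3)"
```

```text
t 24.20 [476.97 -25.3   44.37] r 90.22 th -127.58 hand -127.20 tilt [ 0.0033 -0.0035]
F [ 4.58 -7.08  1.03] cw drag 7.95 rad 2.82 M [-1.302 -0.646 -0.095] w 24.6700768915975
[[7.32, 3.33, -127.58], [6.74, 2.57, -127.59], [7.62, 3.04, -127.6]]
mean [   7.23    2.98 -127.59] t 24.35
```

>>> {"api": "jog_arm", "payload": {
  "steps": [
    {"dp":[-0.03,0.021,0],"turn":[0,0,-0.004],"claw":0.28},
    {"dp":[-0.042,0.03,0],"turn":[0,0,-0.01],"claw":0.28},
    {"dp":[-0.042,0.03,0],"turn":[0,0,-0.01],"claw":0.28},
    {"dp":[-0.042,0.03,0],"turn":[0,0,-0.01],"claw":0.28}
  ]
}}

```text
t: 24.68
ee_pos: [474.7, -23.6, 44.5]
orientation: [-1.507, 0.527, -0.536]
ft_force: [4.1, -6.8, 0.3]
width: 24.5
```

```bash
python3 - <<'E'
from st2 import *
avg(3)
d=wgrab('w17'); save(d,'w17',s=1.5)
E
```

```text
t 24.68 [474.68 -23.58  44.52] r 90.30 th -129.40 hand -128.89 tilt [ 0.0049 -0.0044]
F [ 4.07 -6.84  0.33] cw drag 7.48 rad 2.70 M [-1.19  -0.657 -0.145] w 24.471697343199452
[[6.23, 3.26, -129.39], [6.38, 2.81, -129.38], [7.43, 3.45, -129.38]]
mean [   6.68    3.17 -129.38] t 24.8333
```

View pics/w17.png

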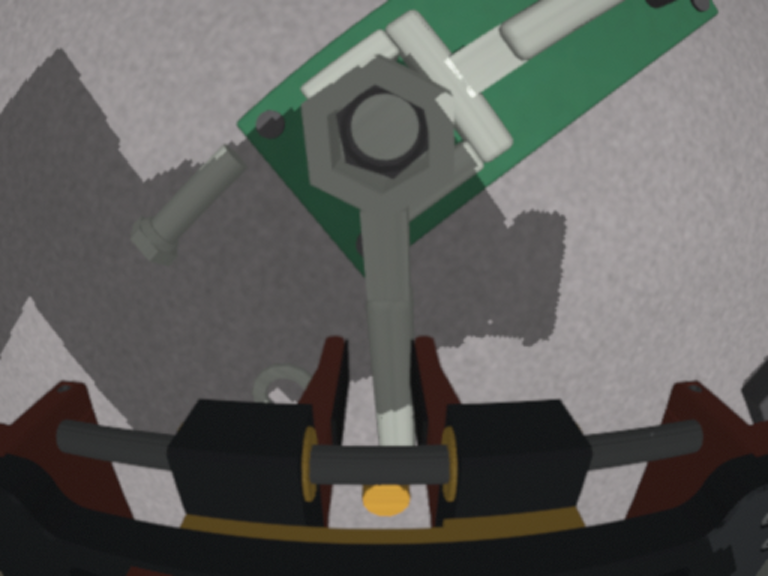

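>>> {"api": "jog_arm", "payload": {
  "steps": [
    {"dp":[-0.03,0.024,0],"turn":[0,0,-0.004],"claw":0.28},
    {"dp":[-0.041,0.033,-0.005],"turn":[0.001,0.001,-0.01],"claw":0.28},
    {"dp":[-0.041,0.033,-0.005],"turn":[0.001,0.001,-0.01],"claw":0.28},
    {"dp":[-0.041,0.033,-0.005],"turn":[0.001,0.001,-0.01],"claw":0.28}
  ]
}}

```text
t: 25.22
ee_pos: [472.6, -21.8, 44.3]
orientation: [-1.5, 0.551, -0.557]
ft_force: [3.2, -8.3, 1.1]
width: 24.9
```

```bash
python3 -c "
from st2 import *
avg(3)"
```

```text
t 25.22 [472.59 -21.75  44.32] r 90.26 th -131.16 hand -130.57 tilt [ 0.0035 -0.0023]
F [ 3.23 -8.34  1.12] cw drag 7.92 rad 4.16 M [-1.377 -0.599 -0.105] w 24.94948013062112
[[7.23, 3.25, -131.15], [7.14, 2.51, -131.16], [7.98, 2.59, -131.15]]
mean [   7.45    2.78 -131.16] t 25.3667
```

>>> {"api": "jog_arm", "payload": {
  "steps": [
    {"dp":[-0.03,0.026,0],"turn":[0,0,-0.004],"claw":0.28},
    {"dp":[-0.04,0.034,0],"turn":[0,0,-0.01],"claw":0.28},
    {"dp":[-0.04,0.034,0],"turn":[0,0,-0.01],"claw":0.28},
    {"dp":[-0.04,0.034,0],"turn":[0,0,-0.01],"claw":0.28}
  ]
}}

```text
t: 25.7
ee_pos: [470.4, -19.8, 44.5]
orientation: [-1.494, 0.572, -0.582]
ft_force: [4.1, -6.9, 0.6]
width: 24.9
```

```bash
python3 -c "
from st2 import *
avg(4)"
```

```text
t 25.70 [470.38 -19.78  44.48] r 90.28 th -133.04 hand -132.26 tilt [ 0.005  -0.0033]
F [ 4.07 -6.92  0.63] cw drag 7.70 rad 2.28 M [-1.398 -0.559 -0.106] w 24.948238995501754
[[6.57, 2.8, -133.06], [7.34, 4.13, -133.06], [6.59, 2.83, -133.05], [7.58, 2.37, -133.05]]
mean [   7.02    3.03 -133.05] t 25.9
```

```bash
python3 - <<'E'
from h import *
d=grab('scene'); save(d,'sc18',(200,160,350,260),5)
E
```

```text
(no output)
```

View pics/sc18.png

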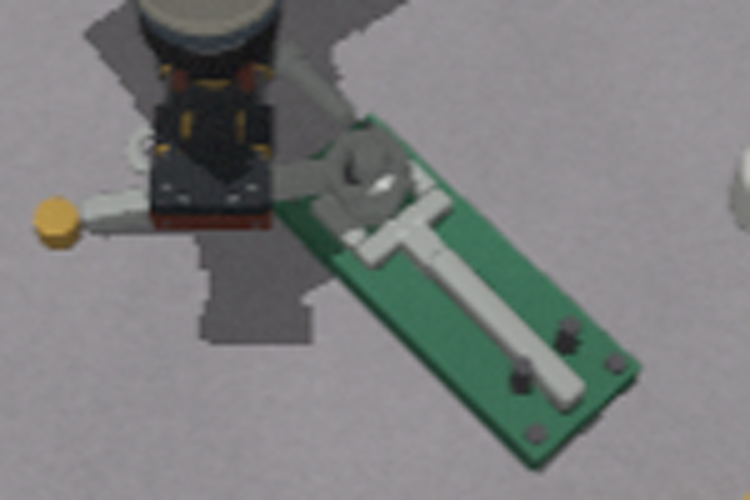

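>>> {"api": "jog_arm", "payload": {
  "steps": [
    {"dp":[-0.03,0.028,0],"turn":[0,0,-0.004],"claw":0.28},
    {"dp":[-0.038,0.036,-0.005],"turn":[0.001,0.001,-0.01],"claw":0.28},
    {"dp":[-0.038,0.036,-0.005],"turn":[0.001,0.001,-0.01],"claw":0.28},
    {"dp":[-0.038,0.036,-0.005],"turn":[0.001,0.001,-0.01],"claw":0.28}
  ]
}}

```text
t: 26.28
ee_pos: [468.4, -17.8, 44.3]
orientation: [-1.486, 0.597, -0.603]
ft_force: [2.8, -7.9, 1.7]
width: 24.9
```

```bash
python3 -c "
from st2 import *
avg(3)"
```

```text
t 26.28 [468.4  -17.78  44.3 ] r 90.21 th -134.83 hand -133.95 tilt [ 0.0034 -0.0013]
F [ 2.75 -7.92  1.72] cw drag 7.53 rad 3.67 M [-1.57  -0.519 -0.12 ] w 24.868088503192688
[[8.06, 3.98, -134.81], [7.81, 4.16, -134.81], [7.75, 3.32, -134.83]]
mean [   7.87    3.82 -134.82] t 26.4333
```

The scene view shows the open spanner flat on the plate with its handle against the near pin (522,375), as intended. I keep pulling.

>>> {"api": "jog_arm", "payload": {
  "steps": [
    {"dp":[-0.027,0.027,0],"turn":[0,0,-0.006],"claw":0.28},
    {"dp":[-0.037,0.036,0],"turn":[0,0,-0.012],"claw":0.28},
    {"dp":[-0.037,0.036,0],"turn":[0,0,-0.012],"claw":0.28},
    {"dp":[-0.037,0.036,0],"turn":[0,0,-0.012],"claw":0.28}
  ]
}}

```text
t: 26.77
ee_pos: [466.4, -15.7, 44.5]
orientation: [-1.479, 0.623, -0.632]
ft_force: [3.0, -8.3, 0.4]
width: 24.4
```

```bash
python3 -c "
from st2 import *
avg(3)"
```

```text
t 26.77 [466.38 -15.7   44.47] r 90.21 th -136.67 hand -135.99 tilt [ 0.0048 -0.0024]
F [ 3.03 -8.3   0.38] cw drag 8.12 rad 3.49 M [-1.467 -0.479 -0.098] w 24.350303546521012
[[8.33, 2.71, -136.66], [7.78, 2.79, -136.67], [7.76, 2.19, -136.67]]
mean [   7.96    2.56 -136.67] t 26.9167
```

>>> {"api": "jog_arm", "payload": {
  "steps": [
    {"dp":[-0.026,0.027,0],"turn":[0,0,-0.006],"claw":0.28},
    {"dp":[-0.036,0.037,-0.005],"turn":[0,0.001,-0.012],"claw":0.28},
    {"dp":[-0.036,0.037,-0.005],"turn":[0,0.001,-0.012],"claw":0.28},
    {"dp":[-0.036,0.037,-0.005],"turn":[0,0.001,-0.012],"claw":0.28}
  ]
}}

```text
t: 27.25
ee_pos: [464.7, -13.7, 44.3]
orientation: [-1.472, 0.651, -0.659]
ft_force: [3.9, -9.2, 1.5]
width: 24.9
```

```bash
python3 -c "
from st2 import *
avg(3)"
```

```text
t 27.25 [464.68 -13.68  44.3 ] r 90.10 th -138.35 hand -138.03 tilt [ 0.0033 -0.0036]
F [ 3.87 -9.19  1.48] cw drag 9.44 rad 3.22 M [-1.704 -0.543 -0.098] w 24.872956116381758
[[9.71, 3.83, -138.34], [8.18, 3.14, -138.35], [9.01, 3.33, -138.35]]
mean [   8.97    3.43 -138.34] t 27.4
```

>>> {"api": "jog_arm", "payload": {
  "steps": [
    {"dp":[-0.024,0.027,0],"turn":[0,0,-0.004],"claw":0.28},
    {"dp":[-0.033,0.037,0],"turn":[0,0,-0.008],"claw":0.28},
    {"dp":[-0.033,0.037,0],"turn":[0,0,-0.008],"claw":0.28},
    {"dp":[-0.033,0.037,0],"turn":[0,0,-0.008],"claw":0.28}
  ]
}}

```text
t: 27.73
ee_pos: [463.0, -11.7, 44.5]
orientation: [-1.466, 0.668, -0.678]
ft_force: [4.0, -9.2, 0.0]
width: 24.9
```

```bash
python3 -c "
from st2 import *
avg(3)"
```

```text
t 27.73 [463.05 -11.67  44.47] r 90.02 th -139.99 hand -139.35 tilt [ 0.0048 -0.0048]
F [ 3.97 -9.17  0.  ] cw drag 9.58 rad 2.85 M [-1.792 -0.489 -0.164] w 24.948256575114332
[[9.76, 4.13, -139.97], [10.86, 3.87, -139.97], [10.54, 3.9, -139.99]]
mean [  10.39    3.96 -139.98] t 27.8833
```

>>> {"api": "jog_arm", "payload": {
  "steps": [
    {"dp":[-0.01,0.012,0],"turn":[0,0,0],"claw":0.28},
    {"dp":[-0.016,0.019,0],"turn":[0,0,0],"claw":0.28},
    {"dp":[-0.016,0.019,0],"turn":[0,0,0],"claw":0.28},
    {"dp":[-0.016,0.019,0],"turn":[0,0,0],"claw":0.28}
  ]
}}

```text
t: 28.22
ee_pos: [462.6, -11.2, 44.6]
orientation: [-1.468, 0.665, -0.678]
ft_force: [2.8, -10.1, 0.6]
width: 24.5
```

```bash
python3 -c "
from st2 import *
avg(4)"
```

```text
t 28.22 [462.62 -11.23  44.56] r 90.07 th -140.39 hand -139.23 tilt [ 0.0059 -0.006 ]
F [  2.85 -10.14   0.63] cw drag 9.63 rad 4.27 M [-1.912 -0.48  -0.093] w 24.513097231409027
[[9.11, 3.67, -140.37], [10.41, 4.72, -140.38], [10.19, 4.33, -140.38], [10.02, 4.65, -140.39]]
mean [   9.94    4.34 -140.38] t 28.4167
```

>>> {"api": "jog_arm", "payload": {
  "steps": [
    {"dp":[-0.01,0.012,0],"turn":[0,0,0],"claw":0.28},
    {"dp":[-0.016,0.02,-0.005],"turn":[0,0.001,-0.002],"claw":0.28},
    {"dp":[-0.016,0.02,-0.005],"turn":[0,0.001,-0.002],"claw":0.28},
    {"dp":[-0.016,0.02,-0.005],"turn":[0,0.001,-0.002],"claw":0.28}
  ]
}}

```text
t: 28.75
ee_pos: [462.5, -10.9, 44.4]
orientation: [-1.469, 0.669, -0.68]
ft_force: [4.2, -11.2, 2.4]
width: 24.6
```

```bash
python3 -c "
from st2 import *
avg(3)"
```

```text
t 28.75 [462.45 -10.88  44.37] r 89.97 th -140.62 hand -139.47 tilt [ 0.0044 -0.0075]
F [  4.16 -11.19   2.36] cw drag 11.29 rad 3.89 M [-2.256 -0.462 -0.174] w 24.594447907141692
[[11.1, 4.55, -140.63], [11.94, 3.96, -140.6], [11.55, 5.1, -140.62]]
mean [  11.53    4.54 -140.62] t 28.9
```

>>> {"api": "jog_arm", "payload": {
  "steps": [
    {"dp":[-0.01,0.012,0],"turn":[0,0,0],"claw":0.28},
    {"dp":[-0.016,0.02,0],"turn":[0,0,-0.002],"claw":0.28},
    {"dp":[-0.016,0.02,0],"turn":[0,0,-0.002],"claw":0.28},
    {"dp":[-0.016,0.02,0],"turn":[0,0,-0.002],"claw":0.28}
  ]
}}

```text
t: 29.23
ee_pos: [462.0, -10.4, 44.5]
orientation: [-1.468, 0.671, -0.685]
ft_force: [2.7, -11.3, 0.9]
width: 25.0
```

```bash
python3 - <<'E'
from st2 import *
avg(3)
d=wgrab('w19'); save(d,'w19',s=1.5)
E
```

```text
t 29.23 [462.03 -10.43  44.53] r 90.02 th -141.02 hand -139.71 tilt [ 0.0056 -0.0088]
F [  2.72 -11.31   0.9 ] cw drag 10.50 rad 5.00 M [-2.097 -0.49  -0.094] w 25.021533027169127
[[10.43, 4.4, -141.01], [10.08, 3.82, -141.02], [10.76, 4.91, -141.02]]
mean [  10.42    4.38 -141.02] t 29.3833
```

View pics/w19.png

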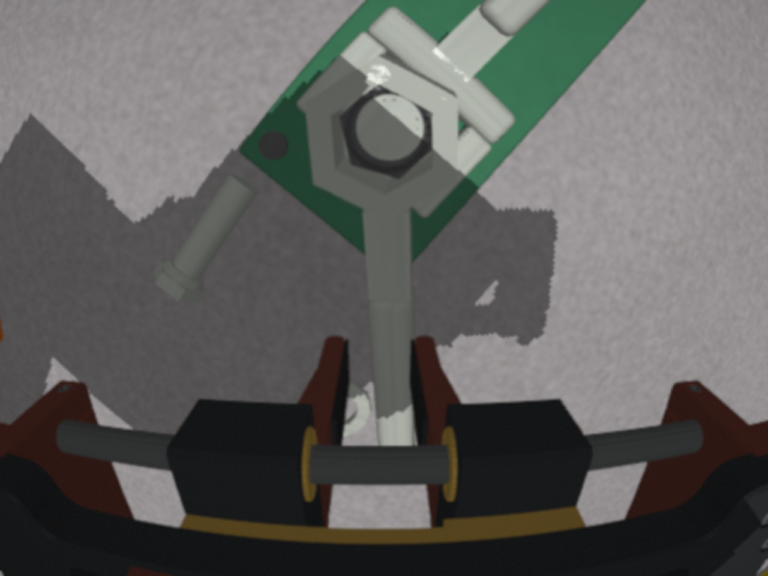

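>>> {"api": "jog_arm", "payload": {
  "steps": [
    {"dp":[-0.01,0.012,0],"turn":[0,0,0],"claw":0.28},
    {"dp":[-0.015,0.019,0],"turn":[0,0,-0.001],"claw":0.28},
    {"dp":[-0.015,0.019,0],"turn":[0,0,-0.001],"claw":0.28},
    {"dp":[-0.015,0.019,0],"turn":[0,0,-0.001],"claw":0.28},
    {"dp":[-0.015,0.019,0],"turn":[0,0,-0.001],"claw":0.28},
    {"dp":[-0.015,0.019,0],"turn":[0,0,-0.001],"claw":0.28},
    {"dp":[-0.015,0.019,0],"turn":[0,0,-0.001],"claw":0.28},
    {"dp":[-0.015,0.019,0],"turn":[0,0,-0.001],"claw":0.28},
    {"dp":[-0.015,0.019,0],"turn":[0,0,-0.001],"claw":0.28},
    {"dp":[-0.015,0.019,0],"turn":[0,0,-0.001],"claw":0.28}
  ]
}}

```text
t: 30.27
ee_pos: [461.8, -10.1, 44.6]
orientation: [-1.469, 0.67, -0.687]
ft_force: [4.0, -10.3, 0.4]
width: 24.7
```

```bash
python3 - <<'E'
from st2 import *
avg(12)
E
```

```text
t 30.27 [461.75 -10.09  44.62] r 90.02 th -141.30 hand -139.76 tilt [ 0.0068 -0.0102]
F [  3.98 -10.28   0.36] cw drag 10.51 rad 3.32 M [-2.122 -0.533 -0.142] w 24.683004323460953
[[11.15, 3.87, -141.29], [11.33, 5.01, -141.3], [10.91, 4.81, -141.3], [10.74, 4.02, -141.28], [10.65, 4.6, -141.31], [10.27, 4.61, -141.31], [10.83, 4.16, -141.32], [11.44, 5.13, -141.29], [10.46, 5.44, -141.31], [11.67, 3.7, -141.3], [10.81, 4.66, -141.29], [11.82, 4.45, -141.32]]
mean [  11.01    4.54 -141.3 ] t 30.8667
```

>>> {"api": "jog_arm", "payload": {
  "steps": [
    {"dp":[0,0,0],"turn":[0,0,0],"claw":0.28},
    {"dp":[0.01,-0.012,0],"turn":[0,0,0],"claw":0.75},
    {"dp":[0.01,-0.012,0],"turn":[0,0,0],"claw":0.75},
    {"dp":[0.01,-0.012,0],"turn":[0,0,0],"claw":0.75},
    {"dp":[0.01,-0.012,0],"turn":[0,0,0],"claw":0.75},
    {"dp":[0.01,-0.012,0],"turn":[0,0,0],"claw":0.75},
    {"dp":[0.01,-0.012,0],"turn":[0,0,0],"claw":0.75},
    {"dp":[0.01,-0.012,0],"turn":[0,0,0],"claw":0.75}
  ]
}}

```text
t: 31.53
ee_pos: [462.3, -10.9, 44.6]
orientation: [-1.469, 0.67, -0.687]
ft_force: [0.4, -0.4, 1.0]
width: 64.9
```

>>> {"api": "jog_arm", "payload": {
  "steps": [
    {"dp":[0,0,0.2],"turn":[0,0,0],"claw":0.75},
    {"dp":[0,0,0.6],"turn":[0,0,0],"claw":0.75},
    {"dp":[0,0,0.95],"turn":[0,0,0],"claw":0.75},
    {"dp":[0,0,0.95],"turn":[0,0,0],"claw":0.75},
    {"dp":[0,0,0.95],"turn":[0,0,0],"claw":0.75}
  ]
}}

```text
t: 31.95
ee_pos: [463.4, -10.9, 121.8]
orientation: [-1.468, 0.667, -0.689]
ft_force: [-0.2, -0.0, -0.3]
width: 65.9
```

```bash
python3 - <<'E'
from st2 import *
d=wgrab('w20'); save(d,'w20',s=1.5)
d=grab('scene'); save(d,'sc20',(160,120,360,270),4)
E
```

```text
t 31.95 [463.35 -10.86 121.8 ] r 89.27 th -140.27 hand -139.73 tilt [ 0.0099 -0.0102]
F [-0.19 -0.04 -0.33] cw drag -0.09 rad 0.17 M [-0.058  0.133  0.032] w 65.89625720492573
```

View pics/w20.png

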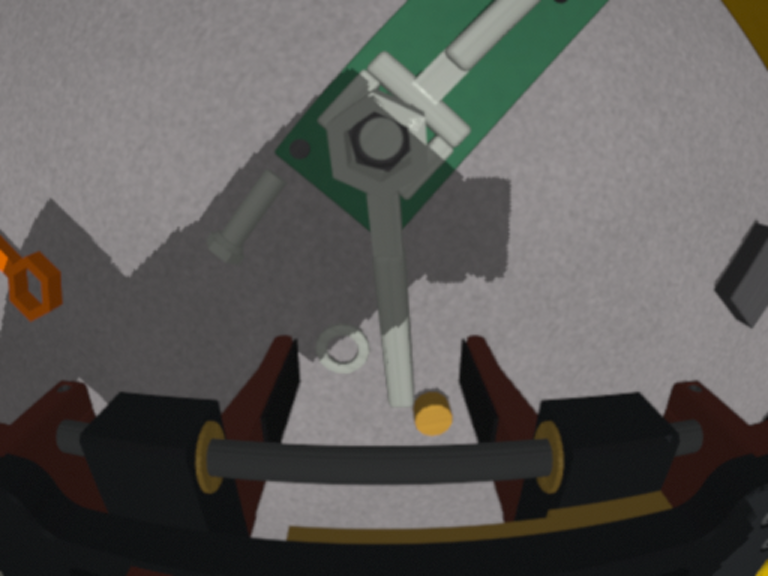

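View pics/sc20.png

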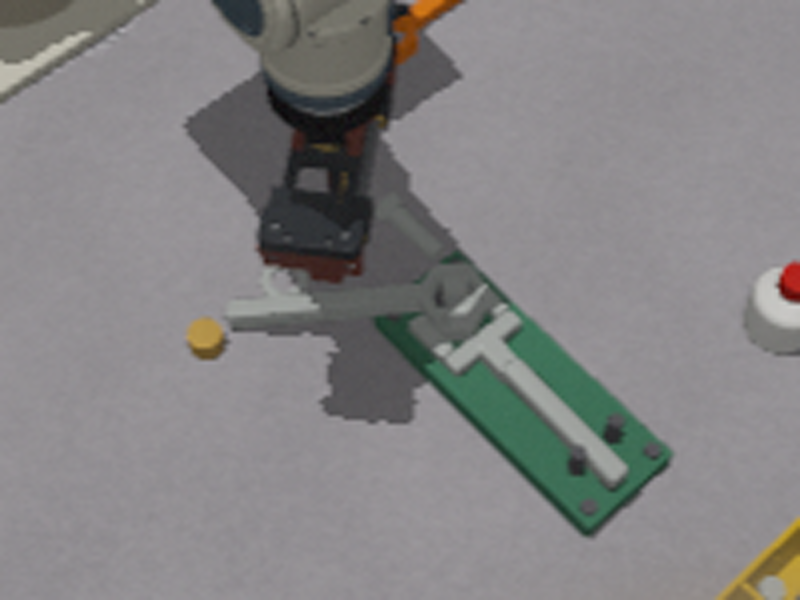

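```bash
python3 - <<'E'
from h import *
d=pickle.load(open('w20.pkl','rb'))
P=lambda u,v,z: wonz(d,(u+.5)/1.5-.5,(v+.5)/1.5-.5,z)
s=P(380,139,75); e=P(400,401,60); h=P(386,225,60); print(s.round(1),e.round(1),np.linalg.norm((e-s)[:2]),np.degrees(np.arctan2((e-s)[1],(e-s)[0])),np.degrees(np.arctan2((e-h)[1],(e-h)[0])))
# jam corners
im=d['img'][45:150,200:310][:,:,::-1]; cv2.imwrite('pics/w20z.png',cv2.convertScaleAbs(cv2.resize(im,None,fx=6,fy=5.5,interpolation=cv2.INTER_CUBIC),alpha=1.6))
E
```

```text
[530.8  46.5  75. ] [427.6 -56.5  60. ] 145.83783095759563 -135.07778949637057 -134.93459791958324
```

View pics/w20z.png

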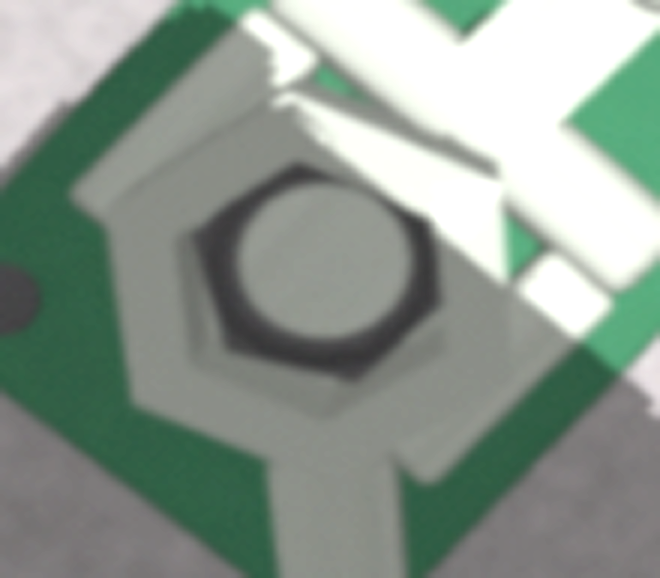

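```bash
python3 - <<'E'
from h import *
t=pickle.load(open('top0.pkl','rb')); s0=pickle.load(open('scene0.pkl','rb'))
s=grab('scene'); T=grab('top')
def blob(d,lo=(8,120,80),hi=(25,255,255),roi=None):
    h=cv2.cvtColor(d['img'],cv2.COLOR_RGB2HSV); m=cv2.inRange(h,lo,hi)
    r=np.zeros_like(m); a,b,c,e=roi; r[b:e,a:c]=m[b:e,a:c]
    n,l,st,ce=cv2.connectedComponentsWithStats(r); k=1+np.argmax(st[1:,4]); return ce[k],st[k]
for n,d,roi in (('scene0',s0,(190,190,240,230)),('scene',s,(190,190,240,230)),('top0',t,(275,185,310,220)),('top',T,(275,185,310,220))):
    c,st=blob(d,roi=roi); print(n,c.round(2),st,onz(d,*c,15).round(1))
w=pickle.load(open('w20.pkl','rb'))
c,st=blob(w,roi=(260,240,320,300)); print('w20',c*1.5,wonz(w,*c,15).round(1))
w=pickle.load(open('w7.pkl','rb'))
save(T,'top20',(150,120,420,260),2.9)
# ray of handle end
o,r=wray(pickle.load(open('w20.pkl','rb')),400.5/1.5-.5,401.5/1.5-.5)
for z in (60,50,40,35,30,25,20): 
    p=o+r*(z-o[2])/r[2]; print(z,p.round(1),np.hypot(*(p[:2]-[531.5,46.5])).round(1))
E
```

```text
scene0 [213.29 208.57] [209 204   9  10  65] [ 431.7 -110.3   15. ]
scene [210.83 204.28] [207 200   9  10  64] [ 415.  -106.7   15. ]
top0 [289.76 202.26] [287 199   7   7  34] [ 427.  -111.2   15. ]
top [290.16 206.37] [289 204   4   6  19] [ 410.5 -112.6   15. ]
w20 [431.7412892  413.56358885] [ 414.4 -102.1   15. ]
60 [427.6 -56.5  60. ] 146.3
50 [423.3 -61.   50. ] 152.6
40 [419.  -65.6  40. ] 158.8
35 [416.8 -67.8  35. ] 161.9
30 [414.6 -70.1  30. ] 165.1
25 [412.5 -72.4  25. ] 168.2
20 [410.3 -74.6  20. ] 171.3
```

View pics/top20.png

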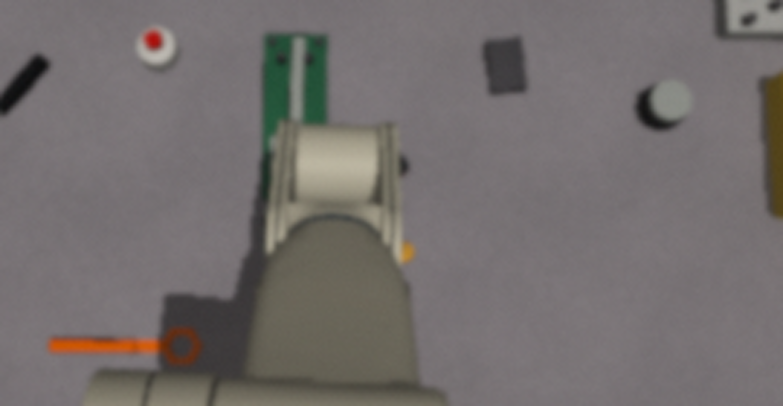

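The drooping end of the ring handle has nudged the brass bush about 17 mm: scene view (213.3,208.6) → (210.8,204.3). The ring spanner's unsupported handle tilted down within the hole's clearance once I loosened the grip. I'll check whether the washer or bolt moved too, then put the bush back where it was.

>>> {"api": "jog_arm", "payload": {
  "steps": [
    {"dp":[-0.1,-0.2,0],"turn":[0,0,0.035],"claw":0.75},
    {"dp":[-0.2,-0.4,0],"turn":[0,0,0.07],"claw":0.75},
    {"dp":[-0.3,-0.6,0],"turn":[0,0,0.105],"claw":0.75},
    {"dp":[-0.3,-0.6,0],"turn":[0,0,0.138],"claw":0.75},
    {"dp":[-0.3,-0.6,0],"turn":[0,0,0.138],"claw":0.75}
  ]
}}

```text
t: 32.57
ee_pos: [436.1, -59.3, 118.3]
orientation: [-1.55, 0.334, -0.345]
ft_force: [0.8, 0.1, 0.1]
width: 65.9
```

>>> {"api": "jog_arm", "payload": {
  "steps": [
    {"dp":[-0.1,-0.2,0],"turn":[0,0,0.035],"claw":0.75},
    {"dp":[-0.2,-0.4,0],"turn":[0,0,0.07],"claw":0.75},
    {"dp":[-0.3,-0.6,0],"turn":[0,0,0.105],"claw":0.75},
    {"dp":[-0.3,-0.6,0],"turn":[0,0,0.138],"claw":0.75},
    {"dp":[-0.3,-0.6,0],"turn":[0,0,0.138],"claw":0.75}
  ]
}}

```text
t: 32.98
ee_pos: [411.5, -107.6, 117.6]
orientation: [-1.574, -0.005, -0.005]
ft_force: [0.4, 0.6, -0.4]
width: 66.3
```

```bash
python3 - <<'E'
from h import *
d=wgrab('w21'); save(d,'w21',s=1.5); print(d['T'].round(4))
t=grab('top'); save(t,'top21',(150,120,420,260),2.9)
s=grab('scene'); s0=pickle.load(open('scene0.pkl','rb'))
a=s0['img'][190:290,200:310];b=s['img'][190:290,200:310]
a2=s0['img'][150:250,190:320];b2=s['img'][150:250,190:320]
cv2.imwrite('pics/cmp21.png',cv2.resize(np.hstack([a2,b2])[:,:,::-1],None,fx=3,fy=3,interpolation=cv2.INTER_CUBIC))
E
```

```text
[[ 1.000000e+00  6.200000e-03 -4.000000e-04  4.115064e+02]
 [ 4.000000e-04 -3.700000e-03  1.000000e+00 -1.075663e+02]
 [ 6.200000e-03 -1.000000e+00 -3.700000e-03  1.176188e+02]
 [ 0.000000e+00  0.000000e+00  0.000000e+00  1.000000e+00]]
```

View pics/w21.png

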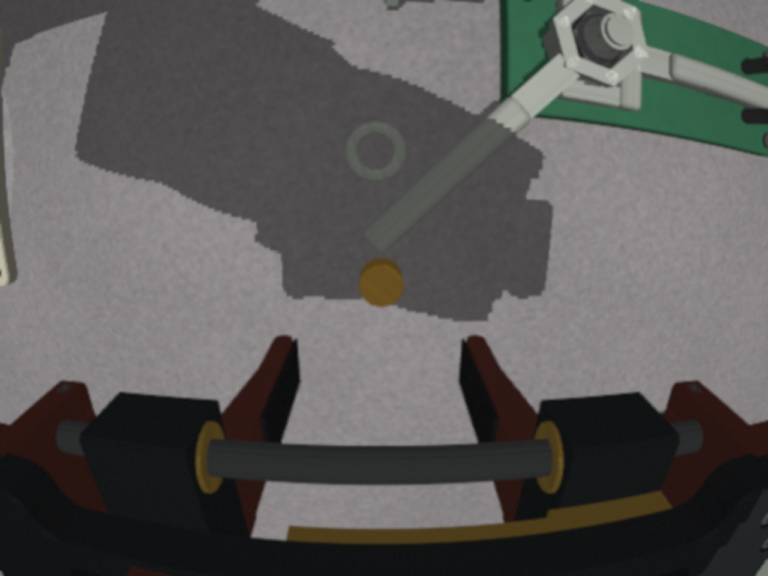

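View pics/cmp21.png

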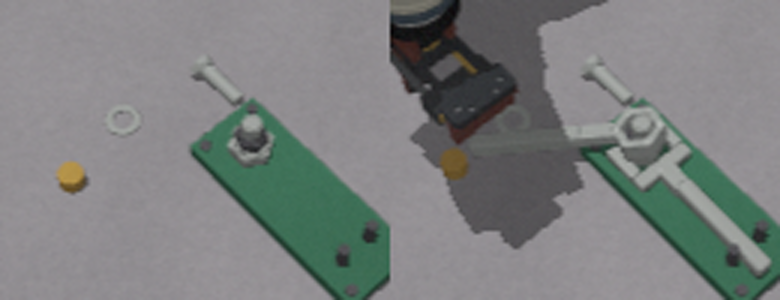

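View pics/top21.png

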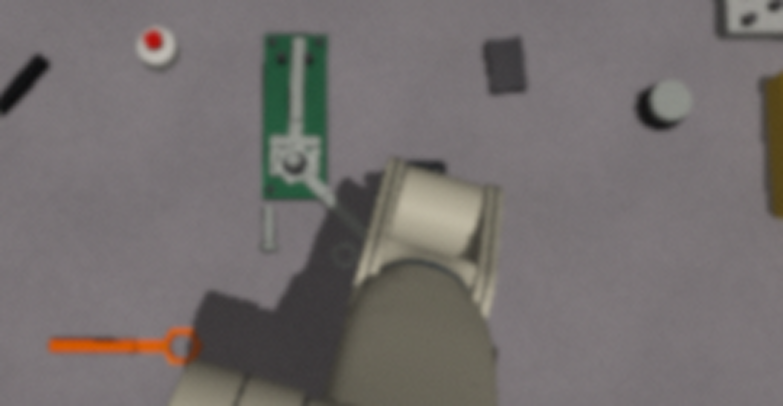

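```bash
python3 - <<'E'
from h import *
a=pickle.load(open('w20.pkl','rb'));b=pickle.load(open('w21.pkl','rb'))
def g(d,u,v): return wray(d,(u+.5)/1.5-.5,(v+.5)/1.5-.5)
o1,r1=g(a,400,401);o2,r2=g(b,376,241)
k=np.linalg.lstsq(np.stack([r1,-r2],1),o2-o1,rcond=None)[0]; p,q=o1+r1*k[0],o2+r2*k[1]; print('end',p.round(1),q.round(1))
print('bush',wonz(b,382/1.5,285/1.5,20).round(1))
im=b['img'][0:90,340:450][:,:,::-1]; cv2.imwrite('pics/w21z.png',cv2.resize(im,None,fx=6,fy=6,interpolation=cv2.INTER_CUBIC))
im=b['img'][140:215,210:290][:,:,::-1]; cv2.imwrite('pics/w21b.png',cv2.convertScaleAbs(cv2.resize(im,None,fx=7,fy=7,interpolation=cv2.INTER_CUBIC),alpha=1.5))
E
```

```text
end [408.9 -76.2  16.6] [409.6 -77.5  16.8]
bush [ 413.4 -104.2   20. ]
```

View pics/w21z.png

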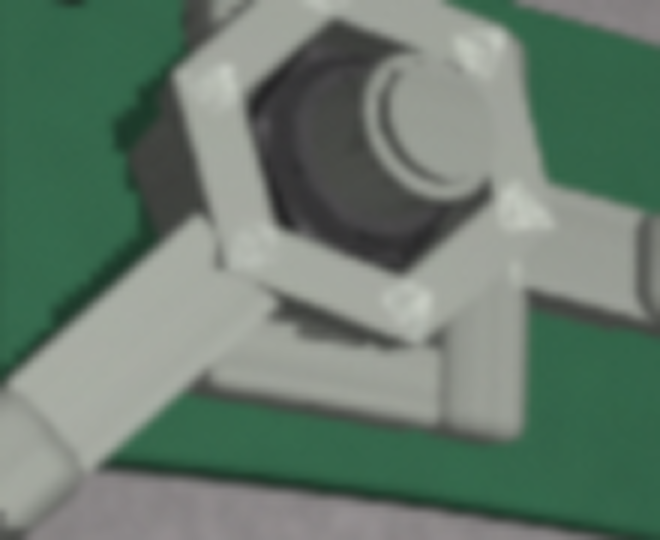

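View pics/w21b.png

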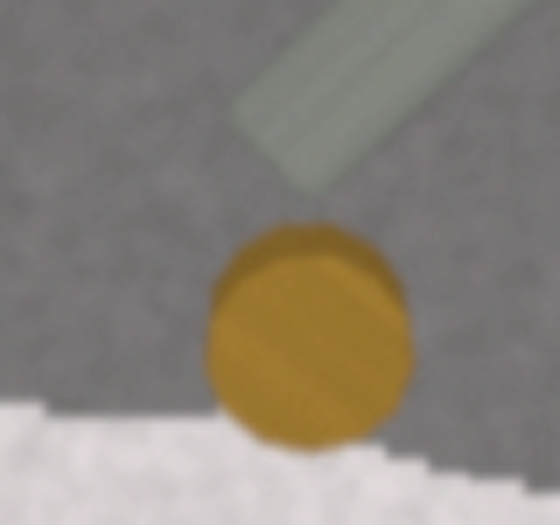

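>>> {"api": "jog_arm", "payload": {
  "steps": [
    {"dp":[0.02,0.02,-0.3],"turn":[-0.001,0.002,0],"claw":0.65},
    {"dp":[0.02,0.02,-0.7],"turn":[-0.001,0.002,0],"claw":0.65},
    {"dp":[0.02,0.02,-0.85],"turn":[-0.001,0.002,0],"claw":0.65},
    {"dp":[0.02,0.02,-0.85],"turn":[-0.001,0.002,0],"claw":0.65},
    {"dp":[0.02,0.02,-0.85],"turn":[-0.001,0.002,0],"claw":0.65}
  ]
}}

```text
t: 33.55
ee_pos: [413.5, -104.8, 49.4]
orientation: [-1.577, 0.004, -0.003]
ft_force: [-0.4, -0.5, 0.2]
width: 56.8
```

```bash
python3 - <<'E'
from h import *
d=wgrab('w22'); save(d,'w22',s=1.5); print(d['T'].round(4))
E
```

```text
[[ 1.000000e+00 -1.100000e-03  4.300000e-03  4.134878e+02]
 [-4.300000e-03 -6.500000e-03  1.000000e+00 -1.047842e+02]
 [-1.100000e-03 -1.000000e+00 -6.500000e-03  4.943600e+01]
 [ 0.000000e+00  0.000000e+00  0.000000e+00  1.000000e+00]]
```

View pics/w22.png

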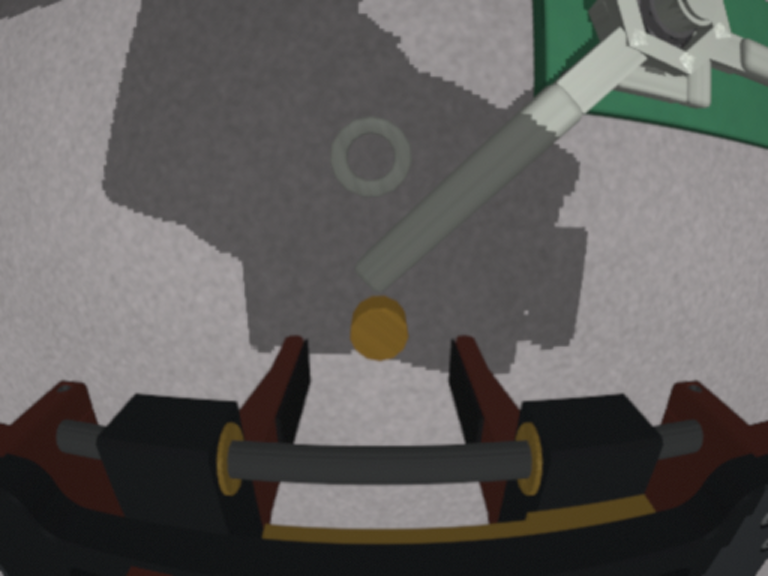

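>>> {"api": "jog_arm", "payload": {
  "steps": [
    {"dp":[0,-0.005,-0.3],"turn":[-0.002,0,0],"claw":0.65},
    {"dp":[0,-0.005,-0.55],"turn":[-0.002,0,0],"claw":0.65},
    {"dp":[0,-0.005,-0.56],"turn":[-0.002,0,0],"claw":0.65},
    {"dp":[0,-0.005,-0.56],"turn":[-0.002,0,0],"claw":0.65},
    {"dp":[0,-0.005,-0.56],"turn":[-0.002,0,0],"claw":0.2},
    {"dp":[0,-0.005,-0.56],"turn":[-0.002,0,0],"claw":0.2},
    {"dp":[0,-0.005,-0.56],"turn":[-0.002,0,0],"claw":0.2},
    {"dp":[0,-0.005,-0.56],"turn":[-0.002,0,0],"claw":0.2},
    {"dp":[0,-0.005,-0.56],"turn":[-0.002,0,0],"claw":0.2},
    {"dp":[0,-0.005,-0.56],"turn":[-0.002,0,0],"claw":0.2}
  ]
}}

```text
t: 34.43
ee_pos: [414.4, -105.6, 5.9]
orientation: [-1.584, 0.002, -0.004]
ft_force: [-0.6, 0.7, 7.4]
width: 27.6
```

```bash
cat > bl.py <<'E'
from h import *
def blob(d,roi):
    h=cv2.cvtColor(d['img'],cv2.COLOR_RGB2HSV); m=cv2.inRange(h,(8,120,50),(25,255,255))
    r=np.zeros_like(m); a,b,c,e=roi; r[b:e,a:c]=m[b:e,a:c]
    n,l,st,ce=cv2.connectedComponentsWithStats(r); k=1+np.argmax(st[1:,4]); return ce[k],st[k]
def chk():
    s0=pickle.load(open('scene0.pkl','rb')); s=grab('scene')
    for d in (s0,s):
        c,st=blob(d,(195,190,235,225)); print(c.round(2),st,onz(d,*c,15).round(1))
    save(s,'bl%.1f'%ctrl.get_obs()['t'],(180,170,260,230),8)
E
python3 -c "
from bl import *
o=ctrl.get_obs();print(o['ee_pos'],o['width'],o['t']);chk()"; ls -t pics|head -1
```

```text
[ 414.42472171 -105.58102084    5.89582266] 27.56780462585085 34.4333
[213.29 208.57] [209 204   9  10  65] [ 431.7 -110.3   15. ]
[209.75 207.88] [208 207   4   3   8] [ 422.6 -116.9   15. ]
bl34.5.png
```

>>> {"api": "jog_arm", "payload": {
  "steps": [
    {"dp":[0,0,0.05],"turn":[0,0,0],"claw":0.2},
    {"dp":[0.05,-0.01,0.06],"turn":[0,0,0],"claw":0.2},
    {"dp":[0.15,-0.03,0.06],"turn":[0,0,0],"claw":0.2},
    {"dp":[0.207,-0.045,0.06],"turn":[0,0,0],"claw":0.2},
    {"dp":[0.207,-0.045,0.06],"turn":[0,0,0],"claw":0.2},
    {"dp":[0.207,-0.045,0.03],"turn":[0,0,0],"claw":0.2},
    {"dp":[0.207,-0.045,0.0],"turn":[0,0,0],"claw":0.2},
    {"dp":[0.207,-0.045,0.0],"turn":[0,0,0],"claw":0.2}
  ]
}}

```text
t: 35.15
ee_pos: [430.9, -109.1, 5.7]
orientation: [-1.584, 0.002, -0.004]
ft_force: [0.8, -0.8, 0.5]
width: 27.1
```

>>> {"api": "jog_arm", "payload": {
  "steps": [
    {"dp":[0,0,0],"turn":[0,0,0],"claw":0.6},
    {"dp":[0,0,0],"turn":[0,0,0],"claw":0.6},
    {"dp":[0,0,0],"turn":[0,0,0],"claw":0.6},
    {"dp":[0,0,0],"turn":[0,0,0],"claw":0.6},
    {"dp":[0,0,0.4],"turn":[0,0,0],"claw":0.6},
    {"dp":[0,0,0.9],"turn":[0,0,0],"claw":0.6},
    {"dp":[0,0,0.9],"turn":[0,0,0],"claw":0.6},
    {"dp":[0,0,0.9],"turn":[0,0,0],"claw":0.6}
  ]
}}

```text
t: 35.82
ee_pos: [432.4, -109.6, 79.4]
orientation: [-1.586, -0.001, -0.008]
ft_force: [-0.7, 0.4, -0.5]
width: 52.6
```

>>> {"api": "jog_arm", "payload": {
  "steps": [
    {"dp":[0,-0.9,0.5],"turn":[0,0,0],"claw":0.6},
    {"dp":[0,-0.9,0.5],"turn":[0,0,0],"claw":0.6},
    {"dp":[0,-0.9,0.5],"turn":[0,0,0],"claw":0.6}
  ]
}}

```text
t: 36.07
ee_pos: [434.9, -186.3, 121.6]
orientation: [-1.589, -0.004, -0.014]
ft_force: [1.0, -0.4, 0.6]
width: 52.9
```

>>> {"api": "jog_arm", "payload": {
  "steps": [
    {"dp":[0,-0.9,0.5],"turn":[0,0,0],"claw":0.6},
    {"dp":[0,-0.9,0.5],"turn":[0,0,0],"claw":0.6},
    {"dp":[0,-0.9,0.5],"turn":[0,0,0],"claw":0.6},
    {"dp":[0,-0.9,0.5],"turn":[0,0,0],"claw":0.6}
  ]
}}

```text
t: 36.4
ee_pos: [435.2, -259.8, 161.4]
orientation: [-1.589, -0.002, -0.017]
ft_force: [0.0, 0.3, 0.5]
width: 52.4
```

```bash
python3 - <<'E'
from bl import *
chk(); t=grab('top'); c,st=blob(t,(275,185,310,220)); print('top',c,st,onz(t,*c,15)); save(t,'top23',(150,120,420,260),2.9)
s0=pickle.load(open('scene0.pkl','rb'));s=grab('scene')
cv2.imwrite('pics/cmp23.png',cv2.resize(np.hstack([x['img'][150:250,190:320] for x in (s0,s)])[:,:,::-1],None,fx=3,fy=3,interpolation=cv2.INTER_CUBIC))
E
```

```text
[213.29 208.57] [209 204   9  10  65] [ 431.7 -110.3   15. ]
[213.61 208.69] [210 204   8  10  67] [ 432.7 -109.8   15. ]
top [289.73529412 202.        ] [287 199   6   7  34] [ 428.05115839 -111.11497636   15.        ]
```

View pics/cmp23.png

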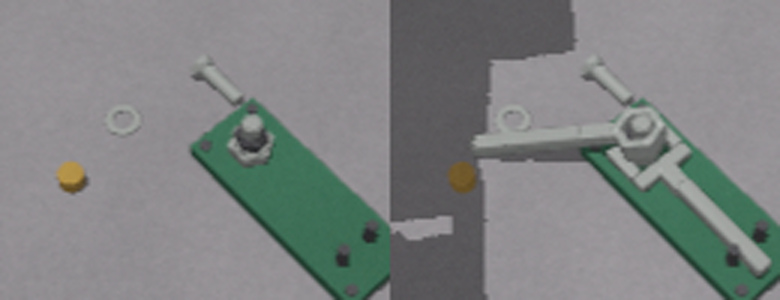

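View pics/top23.png

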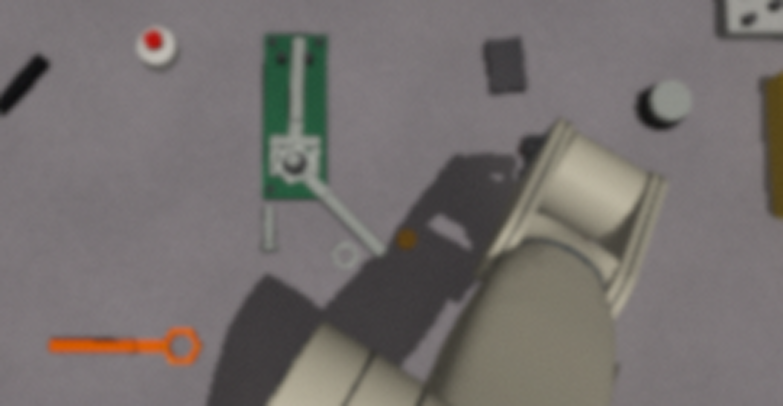

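```bash
python3 -c "
from h import *
o=ctrl.get_obs();print(o['t'],o['ee_pos'],o['ft_force'],o['qvel'].round(3));print(ctrl.close_job())"
```

```text
36.55 [ 433.63616776 -256.59241387  159.82184071] [0.43412488 0.06221769 0.32781534] [ 0.012 -0.002  0.001 -0.     0.005 -0.006]
the job is handed in; nothing more can be done
None
```

The job is handed in at 36.6 s. The jam nut is tight and both spanners are on their nuts. However, I knocked the brass bush out of place and had to put it back.

- **Open spanner:** I dropped it onto the lower nut with its handle between the brace pins and let go. The later pictures show it flat on the plate, with its handle against one pin.
- **Ring spanner:** I put it on the jam nut and swung it clockwise about 55–60°, past the bite, until it stopped moving. The last pull read about 11 N at roughly 90–100 mm, so about 1.0–1.1 N m, for over a second. The angle stayed constant during it. That is above the 0.8 N m you asked for, and no reading I took came near 1.5 N m.
- **Bush moved:** The ring spanner's handle drooped once I loosened my grip, and its end pushed the bush about 17 mm during the swing. I picked the bush up and set it back within about 1 mm of its first position, by the scene and top cameras. The washer and bolt look unmoved.
- **Ring spanner sits tilted:** It is still around the jam nut but leans about 13°, with its handle end at or on the bench. It is not flat on the lower nut as described, and I did not correct this.
- **Not checked:** I did not measure how far the lower nut itself turned while the open spanner took up its play.

The robot was clear of everything when I handed in.

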